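Screw the plug into the sample vessel without cross-threading

ROBOT

A 7-joint arm with a two-finger parallel gripper is mounted at the origin on a cart in front of the work surface, level with it; the furniture and walls round the work are solid. World frame = base frame: x ahead of the robot, y to its left, z up, the work surface at z = 0. Lengths are in mm, angles in rad, forces in N, time in s.
With the tool pointing down it reaches from about 425 to 875 mm from the base axis. Payload 4.7 kg.
Tool frame: the origin (TCP) lies midway between the tips of the shut fingers; the grasp point (between the pads) lies 19 mm behind it; z points along the fingers, y is the direction in which the jaws open and shut (so a half turn about z gives the same grasp; the last joint's range is limited). The gripper opens to 85 mm and grips with 20 to 120 N. Pads are 22 mm wide; open, the fingers measure 114 mm over their backs; the gripper's body (76 mm by 85 mm) begins 54 mm behind the grasp point. The pads swing forward as they close: fully open they stand 13 mm farther back than shut.
Start: joints at [1.184, 0.321, -0.07, 1.45, 0.023, 1.371, -0.057], TCP at [253.583, -598.515, 231.349] pointing down, gripper open.
Joint ranges: [-2.86, 2.86], [-0.3, 2.09], [-1.38, 1.24], [0.06, 2.45], [-1.56, 4.7], [0.09, 2.05], [-2.69, 2.69]. Speed limits (rad/s): [2.57, 2.57, 3.14, 3.14, 3.14, 3.14, 3.14].

INTERFACE

Orientations are given as a unit quaternion [x, y, z, w].
In Python, from station import ctrl gives the robot as it stands.
- The arm moves only by the tool drive_tool, never from a script. Its argument "plan" is a list of rows, each an object of numbers: "tx", "ty", "tz": the shift along the tool's x, y, z in cm; "rx", "ry", "rz": the turn, a rotation vector about the tool's x, y, z in rad. In form: [{"tx": .., "ty": .., "tz": .., "rx": .., "ry": .., "rz": ..}, ...]. A call has exactly 10 rows; each row shifts and turns the pose as measured when the row begins, along the tool's axes as they then stand; what a row does not reach is not made up. A row lasts 1/10 s, in which the tool goes at most 50 mm and 8.59 degrees, less where a joint would pass 70% of its speed; a pose out of reach is approached as far as the arm can. A call with a gripper value outside its range is refused whole. "claw" is the opening, from -1 (shut) to 1 (fully open), set as the call begins (left out, the last holds). The fingers move at their own pace and stop on an object; "newtons" is the grip in N (left out, the last holds). Time passes only in rows, so rows that do not move let the fingers close, or fill a call up. It gives the time, the measured TCP pose, the force and the opening at its end, in the units of the state.
- ctrl.get_state(): the state, without advancing time (a new reading comes with each control period).
- ctrl.get_image(name): name is "side" or "top"; returns the picture (420x560x3 uint8, red, green, blue); there is no depth.
- ctrl.calibration(name): a dict with "mtx" (3x3 intrinsics, pixels), "camera_from_world" (4x4, takes a point from world to camera coordinates). Camera axes: x right, y up, looking along -z (the intrinsics and any distortion apply to the point x, -y, -z); pixel columns grow to the right and rows downward; lengths in mm; the calibration is good to about 2 mm. A picture is of the moment at which its call begins. calibration takes no time and is no camera call.
- ctrl.job_done(): hands the job in, once; it reports no verdict.
The state is a dict: "time_s": time; "q": joint angles; "joint_vel": joint speeds; "joint_efforts": joint torques, N m; "tool_pos": TCP position; "eef_rot": TCP orientation; "contact_force": force on the tool from outside, world axes, zero at the start; "torque": the same for the moment, N m; "finger_gap": finger opening in mm.
Only numpy, scipy, OpenCV 4.12 (cv2) and the standard library are available. Lean on these libraries where they do the work, as an engineer would, in place of code of your own. Each camera call takes 0.05 s, during which the arm holds its last target.

TASK

Close the steel sample vessel with its screw plug: set the plug upright in the mouth with its grip bar in line with the two index ribs, so that it rests on the face of the thread, and turn it gently backwards (counter-clockwise seen from above) until it drops into the thread start. Then run it in clockwise until its flange lies flush on the rim all round, and let go. Force nothing, or the thread is spoilt, and do not disturb the petri dishes, the timer or the amber bottle.

Things in the scene. Friction and masses are not known exactly. Their poses are not given: they have to be found in the camera images.
- vessel: Round steel vessel, 68 mm across, bolted down by a square base plate 110 x 110 x 10 mm; immovable. Origin: centre of the plate's underside, on the bench; z up. Its x axis runs through the two index ribs: dark upright ribs on opposite sides of the wall, 6 mm wide, out to 49 mm from the axis, tops 8 mm below the rim. Over 70 N between plug and vessel (all contacts added) spoils the thread; 3 to 10 N is plenty.
- mouth (a point): Centre of the vessel's mouth, in the plane of the flat rim, 75 mm above the bench, on the vessel's axis; axes as the vessel's. Below it a plain bore 50 mm in diameter and 10.5 mm deep ends at the thread face.
- thread_face (a point): On the vessel's axis, 10.5 mm below the rim: flat top of a two-start thread (bore 32 mm) with two opposite openings, the thread starts, at an angle not measured. From bar in line with ribs, lugs fall in 20 to 86 degrees counter-clockwise (from above). They fit over only some 8 degrees; then a wall stops them. Clockwise on the face they jam at a raised stop. Axes as the vessel's.
- thread_groove (a point): On the vessel's axis, 18 mm below the rim: height of the lugs' undersides once dropped into the starts (within 1 mm). From there the plug sinks 5 mm in 60 degrees of clockwise turn (4.8 mm per rad); lugs have 2 mm of play up and down. The flange meets the rim after 58 to 66 degrees; a hard stop ends the turn at 72 to 80 degrees. Axes as the vessel's.
- plug_centre (a point): Centre of the loose screw plug, half-way up: 81 mm tall, about 0.25 kg, standing upright on its shank; z up along its axis, x along its bar. The same after half a turn. Height of this point above the bench in the vessel: 95 mm (flange 13.5 mm above the rim) riding on the thread face; about 86.5 mm dropped into the start; 81.5 mm home, flange on the rim.
- plug: The same plug, axes alike, origin at the centre of its underside, 40.5 mm below its centre. Steel shank 30 mm in diameter, 34 mm long, tip tapered; two opposite lugs on it along x, 8 mm wide, 4 mm thick, out to 23 mm from the axis, undersides 11 mm above the origin (sloped with the thread). White flange 56 mm in diameter from 34 to 41 mm.
- grip_bar (a point): Centre of the white grip bar on the plug's top, on its axis, 61 mm above its underside: 46 mm long along the plug's x (in line with the lugs), 12 mm thick along y, 40 mm tall (20 mm above and below this point; the flange begins below it). Pinch it across its thickness.
- petri_stack: Bystander: two stacked beige petri dishes, up to 89 mm in diameter and 33 mm tall; origin at the centre of the underside.
- timer: Bystander: small white bench timer, 47 x 68 x 66 mm; origin at the centre of the underside.
- bottle_amber: Bystander: amber glass bottle with black cap, 58 mm in diameter, 115 mm tall; origin at the centre of the underside.
Things that resemble listed ones, but are neither listed nor needed, are in the scene too. Leave any red look-alike of the plug alone.

How it is judged (in metres and radians):
On the way, in this order (a step that is already met when the one before it is completed fails the run):
1. the plug rests in the mouth on the thread face with its bar in line with the index ribs (horizontal distance between plug_centre and mouth below 0.003 m and z of plug_centre in the frame of vessel between 0.0925 and 0.0975 m and angle between the x axis of plug_centre and the x axis of vessel, either way round below 0.2 rad and angle between plug_centre's own z axis and vertical below 0.1 rad and contact force between plug and vessel above 0.5 N), for 0.1 s.
2. turned back, the plug has dropped into the thread start (horizontal distance between plug_centre and mouth below 0.003 m and z of plug_centre in the frame of vessel below 0.0885 m and angle between plug_centre's own z axis and vertical below 0.1 rad), for 0.1 s.
At the end, for the whole second after the job is handed in: The plug is screwed home: on the vessel's axis within 2 mm, upright within 0.03 rad, its flange down on the rim within 0.9 mm, at rest and released (horizontal distance between plug_centre and mouth below 0.002 m and z of plug_centre in the frame of vessel between 0.08 and 0.0824 m and angle between plug_centre's own z axis and vertical below 0.03 rad and linear speed of plug below 0.01 m/s and contact force between plug and the fingers below 0.1 N); the robot touches nothing.
It fails at once if more than 70 N between plug and vessel (thread spoilt) (contact force between plug and vessel above 70 N).
It fails at once if a bystander is moved by more than 20 mm or tipped (distance of any of petri_stack, timer, bottle_amber from where it was at the start of the episode above 0.02 m or angle between any of petri_stack, timer, bottle_amber's own z axis and vertical above 0.3 rad).
It also fails if it takes over 67 s, if anything falls off the work surface, if the arm or the gripper's body presses on something with over 40 N, if the wrist force passes 120 N, or if a joint passes its speed limit or range.

## Working session

There is one attempt and no reset: what is moved stays moved. The work goes in short steps, Python scripts to look and compute and a tool call to move; the robot and the scene stay as the last step left them, time stands still between calls to the robot, and variables do not carry over. Pictures are saved under pics/ and viewed, and the job is handed in when it is done.

Besides the shell and the picture viewer there is one more tool, called after "Request:" by a JSON object that holds its "op" and its "data", one argument or row to a line. drive_tool: Moves the arm, as the interface text tells. Its arguments: {"type":"object","properties":{"plan":{"type":"array"},"claw":{"type":"number"},"newtons":{"type":"number"}},"required":["plan"]}

```bash
mkdir -p pics; ls; python3 - <<'E'
from station import ctrl
import cv2
print(ctrl.get_state())
for n in("side","top"):
    im=ctrl.get_image(n); cv2.imwrite(f"pics/{n}0.png",im[:,:,::-1])
    c=ctrl.calibration(n); print(n,c)
E
```

```text
pics
{'time_s': 0.0, 'q': array([ 1.18413688,  0.32185087, -0.07009693,  1.45173412,  0.02263104,
        1.37078597, -0.05691593]), 'joint_vel': array([ 4.72383563e-05,  1.70317109e-03, -5.41912120e-04, -1.80778426e-03,
        1.12656428e-03,  9.58108369e-04, -3.30496218e-04]), 'joint_efforts': array([-3.54762517e-05, -4.93581605e+01, -3.82150859e-01, -3.14335763e+01,
        1.29599878e-02,  1.12774901e-02, -3.39124973e-06]), 'tool_pos': array([ 253.30848491, -598.00089883,  230.17583   ]), 'eef_rot': array([ 9.79987225e-01,  1.99057899e-01, -2.60040352e-04, -9.60915312e-04]), 'contact_force': array([-0.40005135,  0.50486484, -0.4130347 ]), 'torque': array([-0.07480267,  0.01579231,  0.02882298]), 'finger_gap': 85.46426602110589}
side {'mtx': array([[476.86908368,   0.        , 276.8059137 ],
       [  0.        , 476.86908368, 217.07297278],
       [  0.        ,   0.        ,   1.        ]]), 'camera_from_world': array([[-3.12827274e-01, -9.49735604e-01, -1.18903207e-02,
         1.59180316e+02],
       [ 8.29539214e-01, -2.79290946e-01,  4.83592039e-01,
        -5.35946592e+02],
       [-4.62605436e-01,  1.41417292e-01,  8.75212751e-01,
        -8.16517613e+02],
       [ 0.00000000e+00,  0.00000000e+00,  0.00000000e+00,
         1.00000000e+00]])}
top {'mtx': array([[487.4443697 ,   0.        , 282.71884141],
       [  0.        , 487.4443697 , 210.98960555],
       [  0.        ,   0.        ,   1.        ]]), 'camera_from_world': array([[-2.52485631e-02, -9.99677462e-01,  2.73520093e-03,
        -1.54076748e+01],
       [ 9.75302361e-01, -2.40321866e-02,  2.19562654e-01,
        -5.79989922e+02],
       [-2.19426104e-01,  8.21128945e-03,  9.75594567e-01,
        -9.90240432e+02],
       [ 0.00000000e+00,  0.00000000e+00,  0.00000000e+00,
         1.00000000e+00]])}
```

View pics/side0.png

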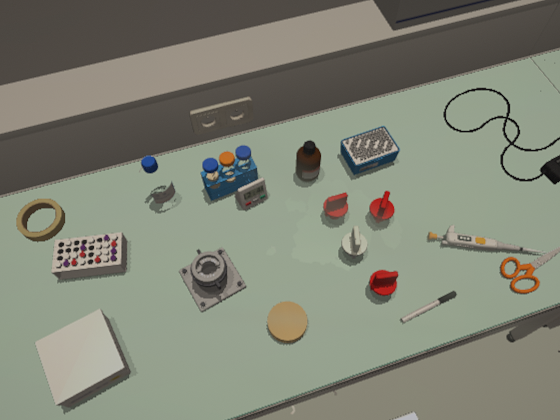

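View pics/top0.png

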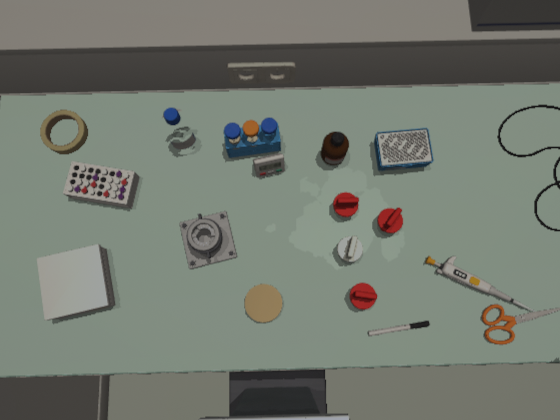

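White plug is at top (350,248) and side (354,243). The red look-alikes are at top (346,205), (390,220) and (363,296). Only the white one has a white flange and bar as described. I'll enlarge it and the vessel to confirm.

```bash
python3 - <<'E'
import cv2,numpy as np
t=cv2.imread("pics/top0.png");s=cv2.imread("pics/side0.png")
f=lambda im,x,y,r:cv2.resize(im[y-r:y+r,x-r:x+r],(400,300 if 0 else 400),interpolation=cv2.INTER_CUBIC)
cv2.imwrite("pics/cropP.png",np.hstack([f(t,350,247,25),f(s,354,243,25)]))
cv2.imwrite("pics/cropV.png",np.hstack([f(t,207,238,40),f(s,210,275,40)]))
E
```

```text
(no output)
```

View pics/cropP.png

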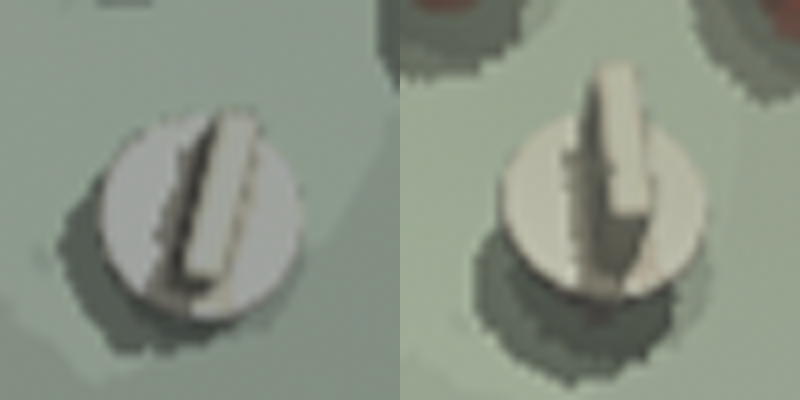

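View pics/cropV.png

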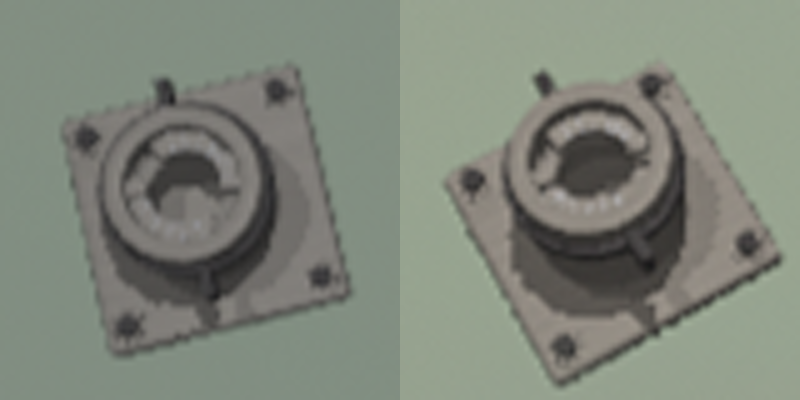

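The crops confirm it: the white plug stands upright, with its bar nearly along the image vertical. The vessel's ribs are at top (200,215) and (208,253). Next I fit the poses.

```bash
cat > h.py <<'E'
import numpy as np,cv2
from station import ctrl
from scipy.optimize import least_squares
from scipy.spatial.transform import Rotation as R
C={n:ctrl.calibration(n) for n in("side","top")}
def proj(n,P):
    P=np.atleast_2d(P).astype(float);M=C[n]["camera_from_world"]
    p=P@M[:3,:3].T+M[:3,3];p=p*[1,-1,-1];u=p@C[n]["mtx"].T
    return u[:,:2]/u[:,2:]
def T(L,x,y,a,z=0):
    L=np.atleast_2d(L).astype(float);c,s=np.cos(a),np.sin(a)
    return np.c_[c*L[:,0]-s*L[:,1]+x,s*L[:,0]+c*L[:,1]+y,L[:,2]+z]
def circ(r,z,n=48):
    t=np.linspace(0,2*np.pi,n,endpoint=False);return np.c_[r*np.cos(t),r*np.sin(t),0*t+z]
def box4(a,b,z): return np.array([[a,b,z],[-a,b,z],[-a,-b,z],[a,-b,z]])
def ext(p): # bbox of projected
    return np.r_[p.min(0),p.max(0)]
E
cat > fit.py <<'E'
from h import *
u=lambda o,s,L:np.array(L,float)/s+o-0.5+0.5/s
tp=u([325,222],8,[(220,112),(257,115),(217,277),(186,272)])
sp=u([329-50,218],8,[(600,65),(635,65),(648,213),(610,212)])
tv=u([167,198],5,[(62,122),(297,66),(352,293),(115,354)])
sv=u([170-80,235],5,[(445,185),(660,62),(780,258),(558,383)])
tr=u([167,198],5,[(100,100),(274,266)]).ravel(); sr=u([90,235],5,[(504,82),(686,237)]).ravel()
tf=u([325,222],8,[(100,112),(303,320)]).ravel(); sf=u([279,218],8,[(500,110),(708,298)]).ravel()
def best(p,q):
    ds=[np.roll(o,k,0)-q for o in(p,p[::-1]) for k in range(4)]
    return min(ds,key=lambda d:(d**2).sum()).ravel()
def rp(v,cams=("top","side")):
    r=[]
    for n,q,f in(("top",tp,tf),("side",sp,sf)):
        if n not in cams: continue
        r+=list(best(proj(n,T(box4(23,6,81),*v)),q))
        e=ext(proj(n,T(circ(28,41),*v)))-f
        r+=[e[0],e[2]]+([] if n=="top" else []) 
    return np.array(r)
def rv(v,cams=("top","side")):
    r=[]
    for n,q,f in(("top",tv,tr),("side",sv,sr)):
        if n not in cams: continue
        r+=list(best(proj(n,T(box4(55,55,10),*v)),q)); r+=list(2*(ext(proj(n,T(circ(34,75),*v)))-f))
    return np.array(r)
if __name__=="__main__":
  for nm,f,x0 in(("plug",rp,(550,-150,-.2)),("vessel",rv,(560,140,.2))):
    for cams in(("top","side"),("top",),("side",)):
        best_=min((least_squares(f,[x,y,a],args=(cams,)) for a in(-.2,.2) for x in(500,580,) for y in(-170,-130,100,150,)),key=lambda s:s.cost)
        print(nm,cams,best_.x.round(3),np.sqrt(np.mean(best_.fun**2)).round(2),best_.fun.round(1) if len(cams)>1 else"")
E
python3 fit.py
```

```text
plug ('top', 'side') [ 4.96804e+02 -1.73076e+02 -3.03000e-01] 0.66 [-0.1 -0.7  0.8  0.5  0.5  1.2 -1.2  0.2 -0.5 -0.1 -0.9 -0.9  0.4 -1.
  0.9  0.1 -0.1  0.3  0.1 -0. ]
plug ('top',) [ 4.97448e+02 -1.73377e+02 -2.73000e-01] 0.62 
plug ('side',) [ 4.95996e+02 -1.72614e+02 -3.33000e-01] 0.53 
vessel ('top', 'side') [5.29618e+02 1.39445e+02 2.35000e-01] 1.62 [-0.2  0.7  0.  -0.3  0.5  0.8 -0.3  1.3  1.5  2.9 -3.9 -0.2 -0.  -1.7
  1.2 -1.2  1.7 -1.1  0.5  0.2  3.  -1.  -3.4 -1.6]
vessel ('top',) [5.31037e+02 1.38557e+02 2.31000e-01] 1.34 
vessel ('side',) [5.28069e+02 1.40266e+02 2.39000e-01] 1.49
```

```bash
cat >> h.py <<'E'
def pose():
    s=ctrl.get_state();r=R.from_quat(s["eef_rot"]);return s,np.array(s["tool_pos"]),r
def go(target,yawy,n=10):
    "yawy: world yaw of tool y; prints rows (cm, rad) of straight motion"
    s,p,r=pose()
    y=np.array([np.cos(yawy),np.sin(yawy),0]);z=np.array([0,0,-1.]);x=np.cross(y,z)
    rt=R.from_matrix(np.c_[x,y,z]);d=np.array(target)-p
    w=(r.inv()*rt).as_rotvec()
    print("t",round(s["time_s"],2),"pos",p.round(1),"dist",np.linalg.norm(d).round(1),"rotvec",w.round(3),"F",s["contact_force"].round(1),"gap",round(s["finger_gap"],1),"q7",s["q"][6].round(2),"yawy",np.arctan2(*r.as_matrix()[[1,0],1]).round(3))
    for k in range(n):
        rk=r*R.from_rotvec(w*k/n)
        t=rk.inv().apply(d/n)/10
        print("{tx:%.2f ty:%.2f tz:%.2f | %.3f %.3f %.3f}"%(*t,*(w/n)))
E
python3 -c "
from h import *
go((496.8,-173.1,150),-1.87,12)"
```

```text
t 0.1 pos [ 253.4 -598.1  230.3] dist 496.3 rotvec [-0.002  0.001  0.7  ] F [-0.4 -0.7  0.5] gap 85.4 q7 -0.06 yawy -1.17
{tx:3.25 ty:-2.47 tz:0.67 | -0.000 0.000 0.058}
{tx:3.10 ty:-2.65 tz:0.67 | -0.000 0.000 0.058}
{tx:2.94 ty:-2.83 tz:0.67 | -0.000 0.000 0.058}
{tx:2.77 ty:-3.00 tz:0.67 | -0.000 0.000 0.058}
{tx:2.59 ty:-3.15 tz:0.67 | -0.000 0.000 0.058}
{tx:2.40 ty:-3.30 tz:0.67 | -0.000 0.000 0.058}
{tx:2.21 ty:-3.43 tz:0.67 | -0.000 0.000 0.058}
{tx:2.00 ty:-3.56 tz:0.67 | -0.000 0.000 0.058}
{tx:1.79 ty:-3.67 tz:0.67 | -0.000 0.000 0.058}
{tx:1.57 ty:-3.77 tz:0.67 | -0.000 0.000 0.058}
{tx:1.35 ty:-3.85 tz:0.67 | -0.000 0.000 0.058}
{tx:1.13 ty:-3.92 tz:0.67 | -0.000 0.000 0.058}
```

Request:
{"op": "drive_tool", "data": {
  "plan": [
    {"tx": 3.2,"ty": -2.5,"tz": 0.4,"rx": 0,"ry": 0,"rz": 0.06},
    {"tx": 3.1,"ty": -2.7,"tz": 0.4,"rx": 0,"ry": 0,"rz": 0.06},
    {"tx": 2.9,"ty": -2.8,"tz": 0.4,"rx": 0,"ry": 0,"rz": 0.06},
    {"tx": 2.8,"ty": -3.0,"tz": 0.4,"rx": 0,"ry": 0,"rz": 0.06},
    {"tx": 2.6,"ty": -3.2,"tz": 0.4,"rx": 0,"ry": 0,"rz": 0.06},
    {"tx": 2.4,"ty": -3.3,"tz": 0.4,"rx": 0,"ry": 0,"rz": 0.06},
    {"tx": 2.2,"ty": -3.4,"tz": 0.4,"rx": 0,"ry": 0,"rz": 0.06},
    {"tx": 2.0,"ty": -3.6,"tz": 0.4,"rx": 0,"ry": 0,"rz": 0.06},
    {"tx": 1.8,"ty": -3.7,"tz": 0.4,"rx": 0,"ry": 0,"rz": 0.06},
    {"tx": 1.6,"ty": -3.8,"tz": 0.4,"rx": 0,"ry": 0,"rz": 0.06}
  ],
  "claw": 0.2,
  "newtons": 40
}}

```text
time_s: 1.1
tool_pos: [462.9, -239.4, 183.3]
eef_rot: [0.993, -0.119, -0.004, -0.001]
contact_force: [0.1, -0.3, 0.2]
finger_gap: 51.2
```

```bash
python3 -c "
from h import *
go((496.8,-173.1,110),-1.87,8)"
```

```text
t 1.1 pos [ 462.9 -239.4  183.3] dist 104.5 rotvec [-0.001  0.009  0.06 ] F [ 0.1 -0.3  0.2] gap 51.2 q7 -1.41 yawy -1.81
{tx:0.22 ty:-0.91 tz:0.92 | -0.000 0.001 0.008}
{tx:0.22 ty:-0.91 tz:0.92 | -0.000 0.001 0.008}
{tx:0.21 ty:-0.91 tz:0.92 | -0.000 0.001 0.008}
{tx:0.20 ty:-0.91 tz:0.92 | -0.000 0.001 0.008}
{tx:0.19 ty:-0.91 tz:0.92 | -0.000 0.001 0.008}
{tx:0.18 ty:-0.91 tz:0.92 | -0.000 0.001 0.008}
{tx:0.18 ty:-0.91 tz:0.92 | -0.000 0.001 0.008}
{tx:0.17 ty:-0.92 tz:0.92 | -0.000 0.001 0.008}
```

Request:
{"op": "drive_tool", "data": {
  "plan": [
    {"tx": 0.3,"ty": -1.5,"tz": 1.2,"rx": 0,"ry": 0.002,"rz": 0.01},
    {"tx": 0.3,"ty": -1.5,"tz": 1.2,"rx": 0,"ry": 0.002,"rz": 0.01},
    {"tx": 0.3,"ty": -1.5,"tz": 1.2,"rx": 0,"ry": 0.002,"rz": 0.01},
    {"tx": 0.3,"ty": -1.5,"tz": 1.2,"rx": 0,"ry": 0.002,"rz": 0.01},
    {"tx": 0.3,"ty": -1.0,"tz": 1.2,"rx": 0,"ry": 0.001,"rz": 0.01},
    {"tx": 0.1,"ty": -0.3,"tz": 0.8,"rx": 0,"ry": 0,"rz": 0.01},
    {"tx": 0,"ty": 0,"tz": 0.5,"rx": 0,"ry": 0,"rz": 0},
    {"tx": 0,"ty": 0,"tz": 0,"rx": 0,"ry": 0,"rz": 0},
    {"tx": 0,"ty": 0,"tz": 0,"rx": 0,"ry": 0,"rz": 0},
    {"tx": 0,"ty": 0,"tz": 0,"rx": 0,"ry": 0,"rz": 0}
  ]
}}

```text
time_s: 2.1
tool_pos: [498.9, -162.3, 105.7]
eef_rot: [0.989, -0.145, -0.001, -0.002]
contact_force: [-0.4, -0.2, 0.1]
finger_gap: 51.0
```

```bash
python3 -c "
from h import *
go((496.8,-173.1,46),-1.87,8)
for n in('top','side'):
  im=ctrl.get_image(n);cv2.imwrite(f'pics/{n}1.png',im[:,:,::-1])
t=cv2.imread('pics/top1.png');s=cv2.imread('pics/side1.png')
f=lambda im,x,y,r:cv2.resize(im[y-r:y+r,x-r:x+r],(400,400),interpolation=cv2.INTER_CUBIC)
cv2.imwrite('pics/c1.png',np.hstack([f(t,350,247,50),f(s,354,233,50)]))
"
```

```text
t 2.1 pos [ 498.9 -162.3  105.7] dist 60.7 rotvec [-0.003  0.003  0.008] F [-0.4 -0.2  0.1] gap 51.0 q7 -1.66 yawy -1.862
{tx:0.02 ty:0.14 tz:0.75 | -0.000 0.000 0.001}
{tx:0.02 ty:0.14 tz:0.75 | -0.000 0.000 0.001}
{tx:0.02 ty:0.14 tz:0.75 | -0.000 0.000 0.001}
{tx:0.02 ty:0.14 tz:0.75 | -0.000 0.000 0.001}
{tx:0.02 ty:0.14 tz:0.75 | -0.000 0.000 0.001}
{tx:0.02 ty:0.14 tz:0.75 | -0.000 0.000 0.001}
{tx:0.01 ty:0.14 tz:0.75 | -0.000 0.000 0.001}
{tx:0.01 ty:0.14 tz:0.75 | -0.000 0.000 0.001}
```

View pics/c1.png

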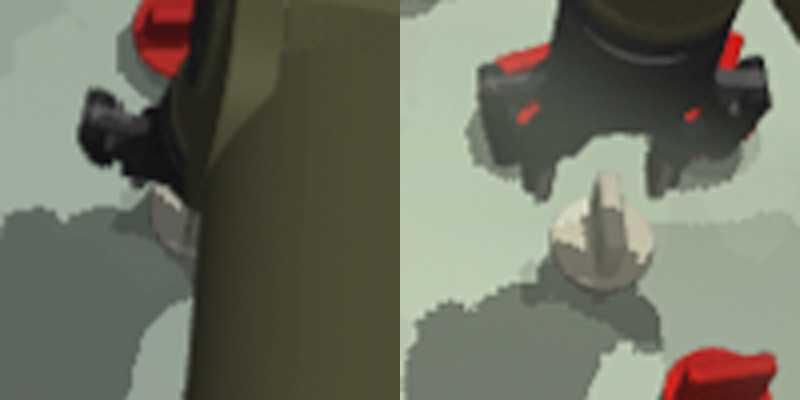

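The side view shows the open fingers straddling the white bar at about (354,243), and the red plugs clear of them. Moving 11 mm along tool y and then down.

Request:
{"op": "drive_tool", "data": {
  "plan": [
    {"tx": 0.1,"ty": 0.6,"tz": 0,"rx": 0,"ry": 0.002,"rz": 0.005},
    {"tx": 0.1,"ty": 0.5,"tz": 0.3,"rx": 0,"ry": 0,"rz": 0},
    {"tx": 0,"ty": 0,"tz": 0.9,"rx": 0,"ry": 0,"rz": 0},
    {"tx": 0,"ty": 0,"tz": 1.2,"rx": 0,"ry": 0,"rz": 0},
    {"tx": 0,"ty": 0,"tz": 1.2,"rx": 0,"ry": 0,"rz": 0},
    {"tx": 0,"ty": 0,"tz": 1.0,"rx": 0,"ry": 0,"rz": 0},
    {"tx": 0,"ty": 0,"tz": 0.6,"rx": 0,"ry": 0,"rz": 0},
    {"tx": 0,"ty": 0,"tz": 0.3,"rx": 0,"ry": 0,"rz": 0},
    {"tx": 0,"ty": 0,"tz": 0,"rx": 0,"ry": 0,"rz": 0},
    {"tx": 0,"ty": 0,"tz": 0,"rx": 0,"ry": 0,"rz": 0}
  ]
}}

```text
time_s: 3.2
tool_pos: [497.0, -174.4, 45.1]
eef_rot: [0.989, -0.148, -0.001, -0.002]
contact_force: [-0.2, -1.4, -0.6]
finger_gap: 51.1
```

```bash
python3 -c "
from h import *
go((496.8,-173.1,46),-1.87,1)"
```

```text
t 3.2 pos [ 497.  -174.4   45.1] dist 1.6 rotvec [-0.003  0.002  0.002] F [-0.2 -1.4 -0.6] gap 51.1 q7 -1.67 yawy -1.868
{tx:-0.05 ty:-0.12 tz:-0.09 | -0.003 0.002 0.002}
```

Request:
{"op": "drive_tool", "data": {
  "plan": [
    {"tx": -0.05,"ty": -0.12,"tz": 0,"rx": -0.003,"ry": 0.002,"rz": 0.002},
    {"tx": 0,"ty": 0,"tz": 0,"rx": 0,"ry": 0,"rz": 0},
    {"tx": 0,"ty": 0,"tz": 0,"rx": 0,"ry": 0,"rz": 0},
    {"tx": 0,"ty": 0,"tz": 0,"rx": 0,"ry": 0,"rz": 0},
    {"tx": 0,"ty": 0,"tz": 0,"rx": 0,"ry": 0,"rz": 0},
    {"tx": 0,"ty": 0,"tz": 0,"rx": 0,"ry": 0,"rz": 0},
    {"tx": 0,"ty": 0,"tz": 0,"rx": 0,"ry": 0,"rz": 0},
    {"tx": 0,"ty": 0,"tz": 0,"rx": 0,"ry": 0,"rz": 0},
    {"tx": 0,"ty": 0,"tz": 0,"rx": 0,"ry": 0,"rz": 0},
    {"tx": 0,"ty": 0,"tz": 0,"rx": 0,"ry": 0,"rz": 0}
  ],
  "claw": -1,
  "newtons": 40
}}

```text
time_s: 4.2
tool_pos: [497.5, -173.2, 46.1]
eef_rot: [0.989, -0.149, 0.001, 0.0]
contact_force: [-0.2, 0.0, -2.0]
finger_gap: 11.3
```

```bash
python3 -c "
from h import *
go((529.6,139.4,170),-1.336,12)
im=ctrl.get_image('side');cv2.imwrite('pics/s2.png',cv2.resize(im[190:290,300:400,::-1],(600,600),interpolation=cv2.INTER_CUBIC))
"
```

```text
t 4.2 pos [ 497.5 -173.2   46.1] dist 337.7 rotvec [ 0.001 -0.003 -0.534] F [-0.2  0.  -2. ] gap 11.3 q7 -1.68 yawy -1.87
{tx:-0.51 ty:-2.57 tz:-1.03 | 0.000 -0.000 -0.045}
{tx:-0.39 ty:-2.59 tz:-1.03 | 0.000 -0.000 -0.045}
{tx:-0.28 ty:-2.60 tz:-1.03 | 0.000 -0.000 -0.045}
{tx:-0.16 ty:-2.61 tz:-1.03 | 0.000 -0.000 -0.045}
{tx:-0.05 ty:-2.62 tz:-1.03 | 0.000 -0.000 -0.045}
{tx:0.07 ty:-2.62 tz:-1.03 | 0.000 -0.000 -0.045}
{tx:0.18 ty:-2.61 tz:-1.03 | 0.000 -0.000 -0.045}
{tx:0.30 ty:-2.60 tz:-1.03 | 0.000 -0.000 -0.045}
{tx:0.42 ty:-2.58 tz:-1.03 | 0.000 -0.000 -0.045}
{tx:0.53 ty:-2.56 tz:-1.03 | 0.000 -0.000 -0.045}
{tx:0.64 ty:-2.54 tz:-1.03 | 0.000 -0.000 -0.045}
{tx:0.76 ty:-2.51 tz:-1.03 | 0.000 -0.000 -0.045}
```

View pics/s2.png

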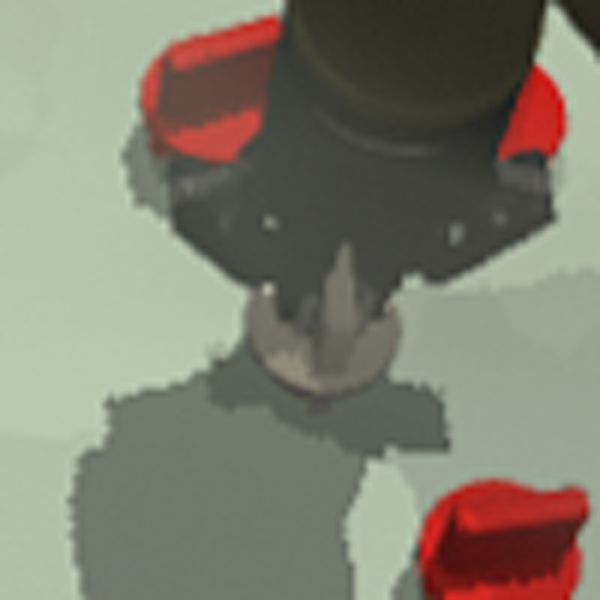

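The fingers hold the bar of the plug at crop (330,300), gap 11.3 mm. Lifting and carrying.

Request:
{"op": "drive_tool", "data": {
  "plan": [
    {"tx": 0,"ty": 0,"tz": -1.0,"rx": 0,"ry": 0,"rz": 0},
    {"tx": 0,"ty": 0,"tz": -2.0,"rx": 0,"ry": 0,"rz": 0},
    {"tx": 0,"ty": 0,"tz": -2.5,"rx": 0,"ry": 0,"rz": 0},
    {"tx": 0,"ty": 0,"tz": -2.5,"rx": 0,"ry": 0,"rz": 0},
    {"tx": 0,"ty": 0,"tz": -2.5,"rx": 0,"ry": 0,"rz": 0},
    {"tx": -0.3,"ty": -1.5,"tz": -1.5,"rx": 0,"ry": 0,"rz": -0.05},
    {"tx": -0.5,"ty": -2.5,"tz": 0,"rx": 0,"ry": 0,"rz": -0.08},
    {"tx": -0.3,"ty": -3.0,"tz": 0,"rx": 0,"ry": 0,"rz": -0.08},
    {"tx": 0,"ty": -3.0,"tz": 0,"rx": 0,"ry": 0,"rz": -0.08},
    {"tx": 0,"ty": -3.0,"tz": 0,"rx": 0,"ry": 0,"rz": -0.08}
  ]
}}

```text
time_s: 5.25
tool_pos: [502.7, -40.5, 173.7]
eef_rot: [0.999, 0.04, 0.0, 0.001]
contact_force: [0.3, 0.4, -2.6]
finger_gap: 11.2
```

```bash
python3 -c "
from h import *
go((529.6,139.4,150),-1.336,7)"
```

```text
t 5.25 pos [502.7 -40.5 173.7] dist 183.5 rotvec [ 0.002  0.    -0.154] F [ 0.3  0.4 -2.6] gap 11.2 q7 -1.5 yawy -1.49
{tx:0.59 ty:-2.53 tz:0.33 | 0.000 0.000 -0.022}
{tx:0.65 ty:-2.52 tz:0.33 | 0.000 0.000 -0.022}
{tx:0.70 ty:-2.50 tz:0.33 | 0.000 0.000 -0.022}
{tx:0.76 ty:-2.49 tz:0.34 | 0.000 0.000 -0.022}
{tx:0.81 ty:-2.47 tz:0.34 | 0.000 0.000 -0.022}
{tx:0.86 ty:-2.45 tz:0.34 | 0.000 0.000 -0.022}
{tx:0.92 ty:-2.43 tz:0.34 | 0.000 0.000 -0.022}
```

Request:
{"op": "drive_tool", "data": {
  "plan": [
    {"tx": 0.6,"ty": -2.5,"tz": 0.3,"rx": 0,"ry": 0,"rz": -0.02},
    {"tx": 0.7,"ty": -2.5,"tz": 0.3,"rx": 0,"ry": 0,"rz": -0.02},
    {"tx": 0.7,"ty": -2.5,"tz": 0.3,"rx": 0,"ry": 0,"rz": -0.02},
    {"tx": 0.8,"ty": -2.5,"tz": 0.3,"rx": 0,"ry": 0,"rz": -0.02},
    {"tx": 0.8,"ty": -2.5,"tz": 0.3,"rx": 0,"ry": 0,"rz": -0.02},
    {"tx": 0.8,"ty": -2.0,"tz": 0.2,"rx": 0,"ry": 0,"rz": -0.02},
    {"tx": 0.4,"ty": -1.0,"tz": 0,"rx": 0,"ry": 0,"rz": -0.02},
    {"tx": 0.1,"ty": -0.4,"tz": 0,"rx": 0,"ry": 0,"rz": 0},
    {"tx": 0,"ty": 0,"tz": 0,"rx": 0,"ry": 0,"rz": 0},
    {"tx": 0,"ty": 0,"tz": 0,"rx": 0,"ry": 0,"rz": 0}
  ]
}}

```text
time_s: 6.25
tool_pos: [519.1, 151.4, 153.3]
eef_rot: [0.991, 0.134, -0.004, -0.001]
contact_force: [0.7, -0.6, -2.2]
finger_gap: 11.6
```

```bash
python3 -c "
from h import *
go((529.6,139.4,135),-1.336,1)
for n in('top','side'):
  im=ctrl.get_image(n);cv2.imwrite(f'pics/{n}3.png',im[:,:,::-1])
t=cv2.imread('pics/top3.png');s=cv2.imread('pics/side3.png')
f=lambda im,x,y,r:cv2.resize(im[y-r:y+r,x-r:x+r],(400,400),interpolation=cv2.INTER_CUBIC)
cv2.imwrite('pics/c3.png',np.hstack([f(t,207,230,50),f(s,210,255,50)]))
"
```

```text
t 6.25 pos [519.1 151.4 153.3] dist 24.3 rotvec [-0.003  0.008  0.035] F [ 0.7 -0.6 -2.2] gap 11.6 q7 -1.74 yawy -1.301
{tx:0.71 ty:1.44 tz:1.82 | -0.003 0.008 0.035}
```

View pics/c3.png

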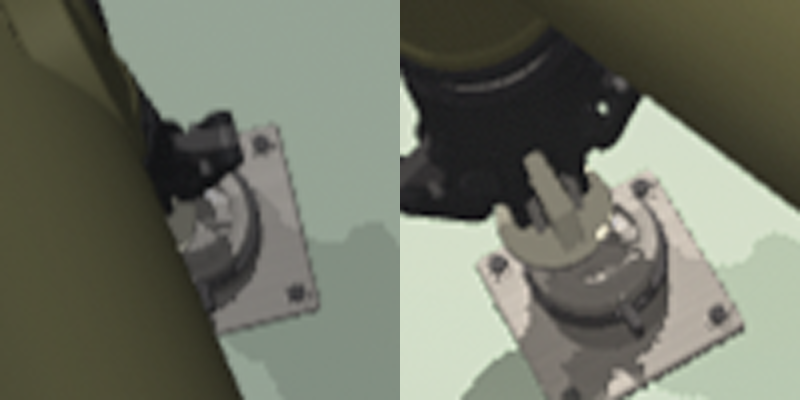

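```bash
cat > ov.py <<'E'
from fit import *
def ov(n,img,v,x,y,r,curves,sc=8):
    im=cv2.imread(img)[y-r:y+r,x-r:x+r];im=cv2.resize(im,None,fx=sc,fy=sc,interpolation=cv2.INTER_CUBIC)
    for L,col in curves:
        p=(proj(n,T(L,*v))-[x-r,y-r]+0.5)*sc
        cv2.polylines(im,[np.round(p).astype(int)],True,col,1)
    return im
if __name__=="__main__":
    V={}
    for n in("top","side"):
        V[n]=min((least_squares(rv,[530,140,a],args=((n,),)) for a in(.2,)),key=lambda s:s.cost).x
    cur=[(circ(34,75),(0,0,255)),(circ(25,75),(0,255,0)),(box4(55,55,10),(255,0,0)),(circ(16,64.5),(255,255,0))]
    a=ov("top","pics/top0.png",V["top"],207,238,33,cur,6);b=ov("side","pics/side0.png",V["side"],210,275,33,cur,6)
    cv2.imwrite("pics/ov1.png",np.hstack([a,b]))
E
python3 ov.py
```

```text
(no output)
```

View pics/ov1.png

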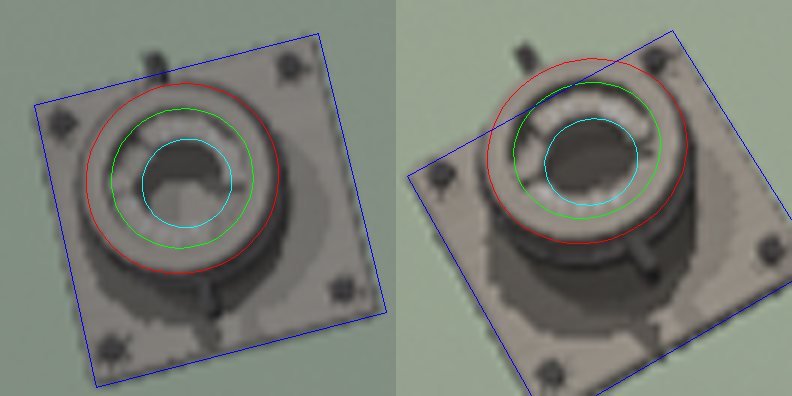

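```bash
cat > edge.py <<'E'
from h import *
from scipy.ndimage import map_coordinates
from scipy.optimize import minimize
def gm(img,roi=None):
    g=cv2.cvtColor(cv2.imread(img),cv2.COLOR_BGR2GRAY).astype(float);g=cv2.GaussianBlur(g,(0,0),0.8)
    return g
def dens(q,m=25):
    return np.vstack([np.linspace(q[i],q[(i+1)%len(q)],m,endpoint=False) for i in range(len(q))])
def score(n,g,v,L,sign=0,z=0):
    P=proj(n,T(L,v[0],v[1],v[2] if len(v)>2 else 0,z))
    # normals of the projected curve
    t=np.roll(P,-1,0)-np.roll(P,1,0);nn=np.c_[t[:,1],-t[:,0]];nn/=np.linalg.norm(nn,axis=1)[:,None]
    nn*=np.sign(((P-P.mean(0))*nn).sum(1))[:,None]
    s=lambda k:map_coordinates(g,(P+k*nn).T[::-1],order=1)
    d=s(-1)-s(1) # inside minus outside
    return (np.clip(sign*d,-5,40).mean() if sign else np.clip(abs(d),0,40).mean())
def search(f,v0,steps):
    v=np.array(v0,float)
    for st in steps:
        r=[np.arange(-5,6)*s for s in st]
        best=max(((f(v+np.array(d)),tuple(v+np.array(d))) for d in np.array(np.meshgrid(*r)).reshape(len(st),-1).T),key=lambda a:a[0])
        v=np.array(best[1])
    return v,best[0]
if __name__=="__main__":
    for n in("top","side"):
        g=gm(f"pics/{n}0.png")
        for nm,f in(("inner",lambda v:score(n,g,v,circ(25,75,90),-1)),("outer",lambda v:score(n,g,v,circ(34,75,90),1)),
          ("both",lambda v:score(n,g,v,circ(25,75,90),-1)+score(n,g,v,circ(34,75,90),1)),
          ("plate",lambda v:score(n,g,v,dens(box4(55,55,10)),1))):
            v0=[530,139.5] if nm!="plate" else [530,139.5,.235]
            st=[(1,1),(.3,.3)] if nm!="plate" else [(1,1,.01),(.3,.3,.004)]
            v,s=search(f,v0,st);print(n,nm,v.round(3),round(s,1))
        for nm,f in(("flange",lambda v:score(n,g,v,circ(28,41,90),1)),("bartop",lambda v:score(n,g,v,dens(box4(23,6,81)),1))):
            v0=[497,-173] if nm=="flange" else [497,-173,-.3]
            st=[(1,1),(.3,.3)] if nm=="flange" else [(1,1,.02),(.3,.3,.01)]
            v,s=search(f,v0,st);print(n,nm,v.round(3),round(s,1))
E
python3 edge.py
```

```text
top inner [532.7 140.8] 12.1
top outer [530.3 139.8] 24.9
top both [531.  140.2] 32.8
top plate [5.333e+02 1.445e+02 2.310e-01] 1.8
top flange [ 497.4 -173.7] 19.0
top bartop [ 4.987e+02 -1.740e+02 -3.200e-01] 15.9
side inner [533.  141.5] 26.2
side outer [528.7 141.2] 22.9
side both [532.4 141.8] 46.3
side plate [5.327e+02 1.388e+02 2.290e-01] 6.1
side flange [ 496.6 -173.3] 20.1
side bartop [ 4.967e+02 -1.730e+02 -3.500e-01] 19.0
```

```bash
python3 - <<'E'
from ov import *
cur=[(circ(34,75),(0,0,255)),(circ(25,75),(0,255,0)),(box4(55,55,10),(255,0,0)),(box4(49,3,67),(255,0,255))]
v=(531,140.5,.232)
cv2.imwrite("pics/ov2.png",np.hstack([ov("top","pics/top0.png",v,207,238,33,cur,6),ov("side","pics/side0.png",v,210,275,33,cur,6)]))
E
```

```text
(no output)
```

View pics/ov2.png

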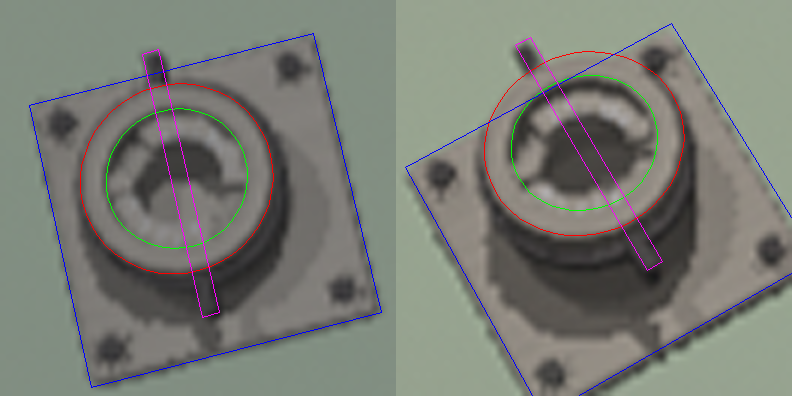

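Request:
{"op": "drive_tool", "data": {
  "plan": [
    {"tx": 0.35,"ty": 0.7,"tz": 0,"rx": 0,"ry": 0.004,"rz": 0.02},
    {"tx": 0.3,"ty": 0.7,"tz": 0,"rx": 0,"ry": 0.004,"rz": 0.015},
    {"tx": 0,"ty": 0,"tz": 0,"rx": 0,"ry": 0,"rz": 0},
    {"tx": 0,"ty": 0,"tz": 0.5,"rx": 0,"ry": 0,"rz": 0},
    {"tx": 0,"ty": 0,"tz": 0.7,"rx": 0,"ry": 0,"rz": 0},
    {"tx": 0,"ty": 0,"tz": 0.7,"rx": 0,"ry": 0,"rz": 0},
    {"tx": 0,"ty": 0,"tz": 0.5,"rx": 0,"ry": 0,"rz": 0},
    {"tx": 0,"ty": 0,"tz": 0.2,"rx": 0,"ry": 0,"rz": 0},
    {"tx": 0,"ty": 0,"tz": 0,"rx": 0,"ry": 0,"rz": 0},
    {"tx": 0,"ty": 0,"tz": 0,"rx": 0,"ry": 0,"rz": 0}
  ]
}}

```text
time_s: 7.35
tool_pos: [530.0, 134.3, 124.2]
eef_rot: [0.994, 0.112, -0.0, -0.001]
contact_force: [-0.1, -0.1, -2.3]
finger_gap: 11.2
```

```bash
python3 -c "
from h import *
go((529.6,139.8,126),-1.336,1)"
```

```text
t 7.35 pos [530.  134.3 124.2] dist 5.8 rotvec [-0.001  0.001 -0.01 ] F [-0.1 -0.1 -2.3] gap 11.2 q7 -1.77 yawy -1.346
{tx:0.08 ty:-0.55 tz:-0.18 | -0.001 0.001 -0.010}
```

Request:
{"op": "drive_tool", "data": {
  "plan": [
    {"tx": 0.1,"ty": -0.3,"tz": 0,"rx": 0,"ry": 0,"rz": -0.01},
    {"tx": 0,"ty": -0.1,"tz": 0,"rx": 0,"ry": 0,"rz": 0},
    {"tx": 0,"ty": 0,"tz": 0,"rx": 0,"ry": 0,"rz": 0},
    {"tx": 0,"ty": 0,"tz": 0.2,"rx": 0,"ry": 0,"rz": 0},
    {"tx": 0,"ty": 0,"tz": 0.3,"rx": 0,"ry": 0,"rz": 0},
    {"tx": 0,"ty": 0,"tz": 0.3,"rx": 0,"ry": 0,"rz": 0},
    {"tx": 0,"ty": 0,"tz": 0.2,"rx": 0,"ry": 0,"rz": 0},
    {"tx": 0,"ty": 0,"tz": 0,"rx": 0,"ry": 0,"rz": 0},
    {"tx": 0,"ty": 0,"tz": 0,"rx": 0,"ry": 0,"rz": 0},
    {"tx": 0,"ty": 0,"tz": 0,"rx": 0,"ry": 0,"rz": 0}
  ]
}}

```text
time_s: 8.35
tool_pos: [530.5, 139.0, 113.9]
eef_rot: [0.993, 0.118, 0.0, -0.001]
contact_force: [0.5, 0.4, -3.0]
finger_gap: 11.6
```

```bash
python3 -c "
from h import *
go((529.6,139.8,114),-1.336,1)
for n in('top','side'):
  im=ctrl.get_image(n);cv2.imwrite(f'pics/{n}4.png',im[:,:,::-1])
t=cv2.imread('pics/top4.png');s=cv2.imread('pics/side4.png')
f=lambda im,x,y,r:cv2.resize(im[y-r:y+r,x-r:x+r],(400,400),interpolation=cv2.INTER_CUBIC)
cv2.imwrite('pics/c4.png',np.hstack([f(t,215,235,40),f(s,210,260,40)]))
"
```

```text
t 8.35 pos [530.5 139.  113.9] dist 1.2 rotvec [-0.001 -0.001  0.001] F [ 0.5  0.4 -3. ] gap 11.6 q7 -1.77 yawy -1.335
{tx:-0.07 ty:-0.10 tz:-0.01 | -0.001 -0.001 0.001}
```

View pics/c4.png

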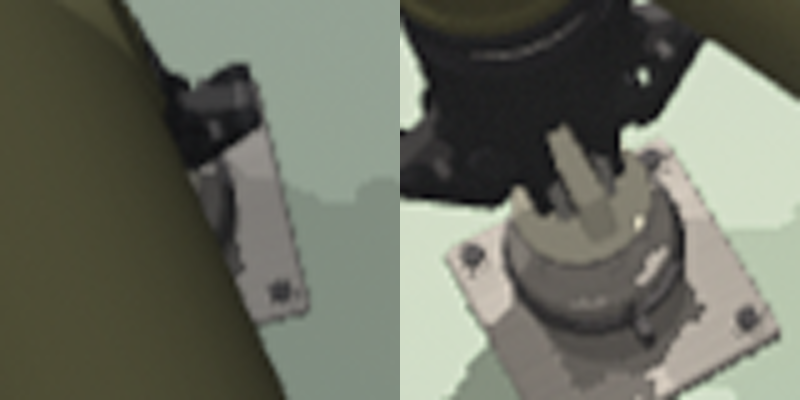

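```bash
cat > ov4.py <<'E'
import sys
from ov import *
pic,vx,vy,px,py,zo=sys.argv[1],*map(float,sys.argv[2:7]);out=sys.argv[7]
a=.235
tp=lambda L:T(L,px-0,py-0,a,zo)
cur=[(T(circ(34,75),vx,vy,a),(0,0,255)),(T(box4(55,55,10),vx,vy,a),(255,0,0)),(T(box4(49,3,67),vx,vy,a),(255,0,255)),(tp(circ(28,41)),(0,255,0)),(tp(circ(28,34)),(0,200,200)),(tp(box4(23,6,81)),(255,255,0))]
im=ov("side",pic,(0,0,0),210,262,37,cur,10)
cv2.imwrite(out,cv2.resize(im,(600,600)))
E
python3 ov4.py pics/side4.png 528.5 140 530 139 68 pics/ov4.png
```

```text
(no output)
```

View pics/ov4.png

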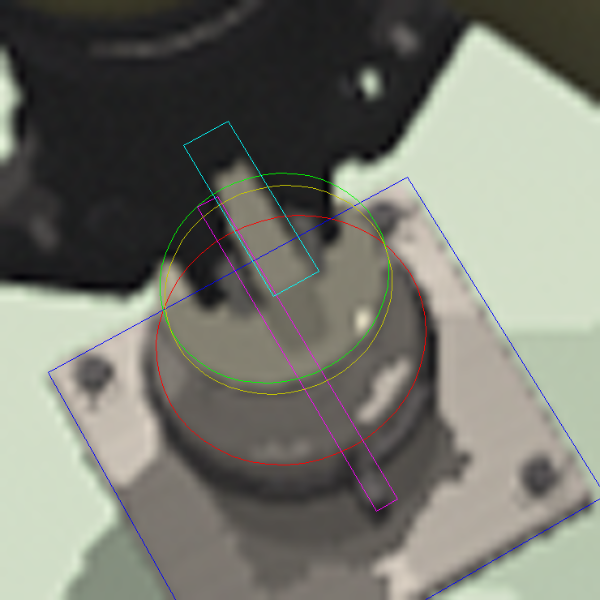

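```bash
python3 ov4.py pics/side0.png 528.5 140 530 139 68 pics/ov5.png; python3 - <<'E'
import cv2,numpy as np
a=cv2.imread("pics/side0.png");b=cv2.imread("pics/side4.png")
c=[cv2.resize(i[235:310,170:250],(400,375),interpolation=cv2.INTER_CUBIC) for i in(a,b)]
cv2.imwrite("pics/cmp.png",np.hstack(c))
E
```

```text
(no output)
```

View pics/ov5.png

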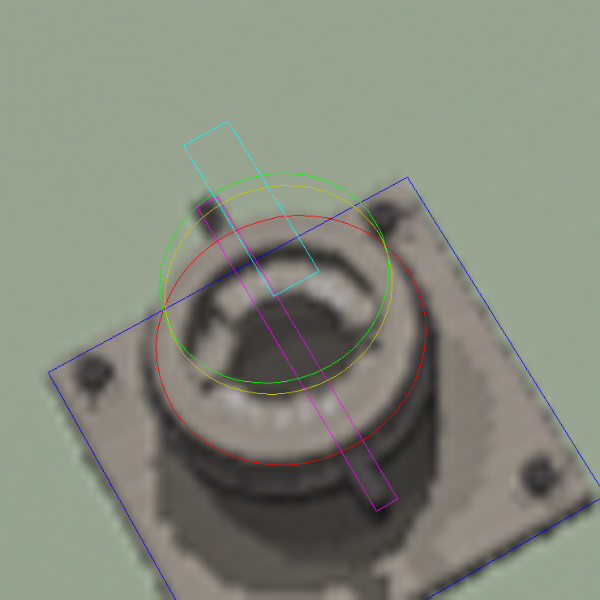

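View pics/cmp.png

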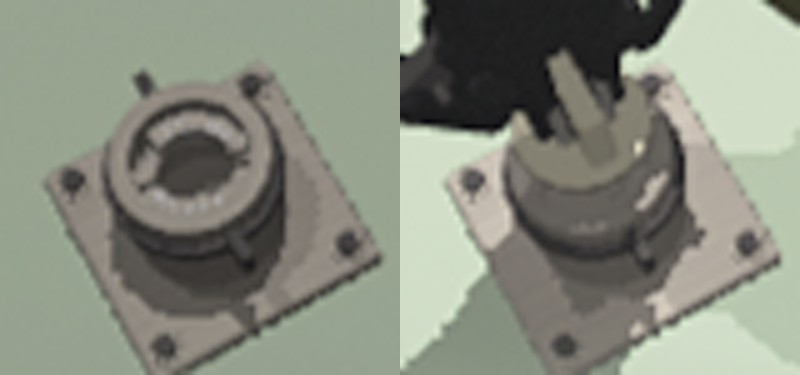

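```bash
python3 - <<'E'
from h import *
b=cv2.imread("pics/side4.png");x0,y0,w,h=190,240,48,45
c=b[y0:y0+h,x0:x0+w].astype(float);c=np.clip((c-20)*1.6,0,255).astype(np.uint8)
s=8;A=cv2.resize(c,None,fx=s,fy=s,interpolation=cv2.INTER_CUBIC);B=A.copy()
for L,col in[(circ(28,41),(0,255,0)),(circ(28,34),(0,200,200)),(box4(23,6,81),(255,255,0)),(box4(23,6,41),(255,0,0))]:
    p=(proj("side",T(L,530,139,.235,68))-[x0,y0]+.5)*s;cv2.polylines(B,[p.round().astype(int)],True,col,1)
cv2.imwrite("pics/z4.png",np.hstack([A,B]))
E
```

```text
(no output)
```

View pics/z4.png

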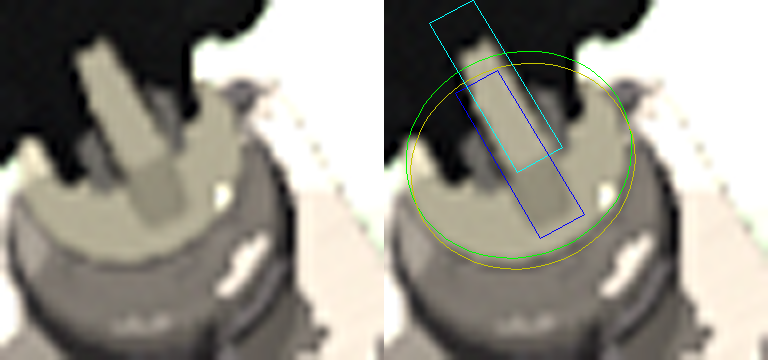

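```bash
cat > mp.py <<'E'
from edge import *
def arc(r,z,a0,a1,n=40):
    t=np.linspace(a0,a1,n);return np.c_[r*np.cos(t),r*np.sin(t),0*t+z]
def sc(n,g,P,inside):
    t=np.gradient(P,axis=0);nn=np.c_[t[:,1],-t[:,0]];nn/=np.linalg.norm(nn,axis=1)[:,None]
    c=proj(n,inside)[0];nn*=np.sign(((P-c)*nn).sum(1))[:,None]
    s=lambda k:map_coordinates(g,(P+k*nn).T[::-1],order=1)
    return np.clip(s(-.8)-s(.8),-10,40).mean()
def fitplug(pic,x,y,a,zo,n="side",wb=1):
    g=gm(pic)
    # camera faces -x,-y(?) side: visible lower arc in the side picture
    def f(v):
        top=sc(n,g,proj(n,T(arc(28,37.5,2.2-a,4.6-a),v[0],v[1],a,zo)),T([[0,0,37]],v[0],v[1],a,zo))
        return top
    def fb(v):
        e=np.linspace([-23,-6,81],[-23,6,81],20);o=np.linspace([-23,-6,81],[-5,-6,81],20);q=np.linspace([-23,6,81],[-5,6,81],20)
        c=T([[-10,0,81]],v[0],v[1],a,zo)
        return sum(sc(n,g,proj(n,T(L,v[0],v[1],a,zo)),c) for L in(e,o,q))
    for nm,F in(("flangearc",f),("barend",fb),("sum",lambda v:2*f(v)+fb(v))):
        v,s=search(F,(x,y),[(1,1),(.3,.3)]);print(pic,nm,v.round(1),round(s,1))
if __name__=="__main__":
    fitplug("pics/side0.png",497,-173,-.31,0)
    fitplug("pics/side4.png",530,139,.235,68)
E
python3 mp.py
```

```text
pics/side0.png flangearc [ 498.  -172.3] 28.6
pics/side0.png barend [ 498. -173.] 67.5
pics/side0.png sum [ 498. -173.] 124.2
pics/side4.png flangearc [531.3 140.3] 22.5
pics/side4.png barend [531.7 141. ] 71.5
pics/side4.png sum [531.3 140.7] 115.8
```

```bash
python3 - <<'E'
from mp import *
for n in("side","top"):
    g=gm(f"pics/{n}0.png");a=.235
    def rim(v): return sc(n,g,proj(n,T(arc(34,75,0,6.28,80),v[0],v[1],a)),T([[0,0,75]],v[0],v[1],a))
    def rimf(v): return sc(n,g,proj(n,T(arc(34,75,2.4-a,5.0-a),v[0],v[1],a)),T([[0,0,75]],v[0],v[1],a))
    def bore(v): return -sc(n,g,proj(n,T(arc(25,75,-.9,2.2),v[0],v[1],a)),T([[0,0,75]],v[0],v[1],a))
    def ribs(v):
        s=0
        for sg in(1,-1):
            for b in(3,-3):
                L=np.linspace([sg*38,b,67],[sg*49,b,67],15);s-=sc(n,g,proj(n,T(L,*v)),T([[sg*43,0,67]],*v))
            L=np.linspace([sg*49,-3,67],[sg*49,3,67],8);s-=sc(n,g,proj(n,T(L,*v)),T([[sg*43,0,67]],*v))
        return s
    for nm,F,v0 in(("rim",rim,2),("rimfront",rimf,2),("borefar",bore,2),("ribs",ribs,3)):
        v,s=search(F,(530,140,.235)[:v0],[(1,1,.015)[:v0],(.3,.3,.005)[:v0]]);print(n,nm,v.round(3),round(s,1))
E
```

```text
side rim [529.3 141.3] 21.0
side rimfront [530. 143.] 38.1
side borefar [533.3 144. ] 8.9
side ribs [5.253e+02 1.426e+02 2.100e-01] 49.6
top rim [530.7 140.3] 21.6
top rimfront [532. 141.] 38.4
top borefar [533.  143.3] 9.8
top ribs [5.294e+02 1.370e+02 2.300e-01] 53.9
```

Request:
{"op": "drive_tool", "data": {
  "plan": [
    {"tx": -0.08,"ty": -0.1,"tz": 0,"rx": 0,"ry": 0,"rz": 0},
    {"tx": 0,"ty": 0,"tz": 0,"rx": 0,"ry": 0,"rz": 0},
    {"tx": 0,"ty": 0,"tz": 0.1,"rx": 0,"ry": 0,"rz": 0},
    {"tx": 0,"ty": 0,"tz": 0.1,"rx": 0,"ry": 0,"rz": 0},
    {"tx": 0,"ty": 0,"tz": 0.1,"rx": 0,"ry": 0,"rz": 0},
    {"tx": 0,"ty": 0,"tz": 0.1,"rx": 0,"ry": 0,"rz": 0},
    {"tx": 0,"ty": 0,"tz": 0.1,"rx": 0,"ry": 0,"rz": 0},
    {"tx": 0,"ty": 0,"tz": 0.1,"rx": 0,"ry": 0,"rz": 0},
    {"tx": 0,"ty": 0,"tz": 0,"rx": 0,"ry": 0,"rz": 0},
    {"tx": 0,"ty": 0,"tz": 0,"rx": 0,"ry": 0,"rz": 0}
  ]
}}

```text
time_s: 9.45
tool_pos: [529.9, 140.0, 107.8]
eef_rot: [0.993, 0.118, 0.001, -0.001]
contact_force: [0.4, -0.9, -2.8]
finger_gap: 11.4
```

```bash
python3 -c "
from h import *
go((529.6,139.8,103),-1.336,1)"
```

```text
t 9.45 pos [529.9 140.  107.8] dist 4.8 rotvec [-0.001 -0.002  0.001] F [ 0.4 -0.9 -2.8] gap 11.4 q7 -1.78 yawy -1.335
{tx:-0.04 ty:0.01 tz:0.48 | -0.001 -0.002 0.001}
```

Request:
{"op": "drive_tool", "data": {
  "plan": [
    {"tx": 0,"ty": 0,"tz": 0.1,"rx": 0,"ry": 0,"rz": 0},
    {"tx": 0,"ty": 0,"tz": 0.1,"rx": 0,"ry": 0,"rz": 0},
    {"tx": 0,"ty": 0,"tz": 0.1,"rx": 0,"ry": 0,"rz": 0},
    {"tx": 0,"ty": 0,"tz": 0.1,"rx": 0,"ry": 0,"rz": 0},
    {"tx": 0,"ty": 0,"tz": 0,"rx": 0,"ry": 0,"rz": 0},
    {"tx": 0.1,"ty": 0,"tz": 0,"rx": 0,"ry": 0,"rz": 0},
    {"tx": 0.1,"ty": 0,"tz": 0,"rx": 0,"ry": 0,"rz": 0},
    {"tx": 0.1,"ty": 0,"tz": 0,"rx": 0,"ry": 0,"rz": 0},
    {"tx": 0,"ty": 0,"tz": 0,"rx": 0,"ry": 0,"rz": 0},
    {"tx": 0,"ty": 0,"tz": 0,"rx": 0,"ry": 0,"rz": 0}
  ]
}}

```text
time_s: 10.45
tool_pos: [532.0, 140.6, 103.1]
eef_rot: [0.993, 0.118, -0.0, -0.001]
contact_force: [-0.2, 0.0, -2.5]
finger_gap: 11.3
```

```bash
python3 -c "
from h import *
go((529.6,139.8,103),-1.336,1)"
```

```text
t 10.45 pos [532.  140.6 103.1] dist 2.6 rotvec [-0.001  0.001  0.001] F [-0.2  0.  -2.5] gap 11.3 q7 -1.78 yawy -1.335
{tx:-0.26 ty:0.02 tz:0.01 | -0.001 0.001 0.001}
```

Request:
{"op": "drive_tool", "data": {
  "plan": [
    {"tx": 0.1,"ty": 0,"tz": 0,"rx": 0,"ry": 0,"rz": 0},
    {"tx": 0.1,"ty": 0,"tz": 0,"rx": 0,"ry": 0,"rz": 0},
    {"tx": 0.05,"ty": 0,"tz": 0,"rx": 0,"ry": 0,"rz": 0},
    {"tx": 0,"ty": 0,"tz": 0,"rx": 0,"ry": 0,"rz": 0},
    {"tx": 0,"ty": 0,"tz": 0,"rx": 0,"ry": 0,"rz": 0},
    {"tx": 0,"ty": 0,"tz": 0,"rx": 0,"ry": 0,"rz": 0},
    {"tx": 0,"ty": 0,"tz": 0,"rx": 0,"ry": 0,"rz": 0},
    {"tx": 0,"ty": 0,"tz": 0,"rx": 0,"ry": 0,"rz": 0},
    {"tx": 0,"ty": 0,"tz": 0,"rx": 0,"ry": 0,"rz": 0},
    {"tx": 0,"ty": 0,"tz": 0,"rx": 0,"ry": 0,"rz": 0}
  ]
}}

```text
time_s: 11.45
tool_pos: [532.4, 140.8, 102.6]
eef_rot: [0.993, 0.118, -0.003, -0.0]
contact_force: [-2.5, 0.2, -1.4]
finger_gap: 11.6
```

```bash
python3 -c "
from h import *
s=ctrl.get_state();print(s['contact_force'],s['torque'])
go((529.6,139.8,103),-1.336,1)"
```

```text
[-2.47687244  0.18645439 -1.4308569 ] [-0.1392189   0.55328994 -0.00627181]
t 11.45 pos [532.4 140.8 102.6] dist 3.0 rotvec [-0.001  0.006  0.002] F [-2.5  0.2 -1.4] gap 11.6 q7 -1.79 yawy -1.334
{tx:-0.30 ty:0.04 tz:-0.04 | -0.001 0.006 0.002}
```

Request:
{"op": "drive_tool", "data": {
  "plan": [
    {"tx": -0.1,"ty": 0,"tz": 0,"rx": 0,"ry": 0.003,"rz": 0},
    {"tx": -0.1,"ty": 0,"tz": 0,"rx": 0,"ry": 0.003,"rz": 0},
    {"tx": -0.1,"ty": 0,"tz": 0,"rx": 0,"ry": 0,"rz": 0},
    {"tx": -0.1,"ty": 0,"tz": 0,"rx": 0,"ry": 0,"rz": 0},
    {"tx": -0.1,"ty": 0,"tz": 0,"rx": 0,"ry": 0,"rz": 0},
    {"tx": -0.05,"ty": 0,"tz": 0,"rx": 0,"ry": 0,"rz": 0},
    {"tx": 0,"ty": 0,"tz": 0,"rx": 0,"ry": 0,"rz": 0},
    {"tx": 0,"ty": 0,"tz": 0,"rx": 0,"ry": 0,"rz": 0},
    {"tx": 0,"ty": 0,"tz": 0,"rx": 0,"ry": 0,"rz": 0},
    {"tx": 0,"ty": 0,"tz": 0,"rx": 0,"ry": 0,"rz": 0}
  ]
}}

```text
time_s: 12.45
tool_pos: [529.8, 140.0, 103.6]
eef_rot: [0.993, 0.118, 0.004, -0.001]
contact_force: [0.1, -0.2, -2.5]
finger_gap: 11.9
```

```bash
python3 -c "
from h import *
s=ctrl.get_state();print(s['contact_force'],s['torque'])
go((530.2,139.8,103),-1.336,1)"
```

```text
[ 0.08846321 -0.24670178 -2.51256452] [-0.06680288 -0.02640498  0.01604708]
t 12.45 pos [529.8 140.  103.6] dist 0.7 rotvec [-0.001 -0.008  0.001] F [ 0.1 -0.2 -2.5] gap 11.9 q7 -1.78 yawy -1.335
{tx:0.03 ty:0.02 tz:0.06 | -0.001 -0.008 0.001}
```

Request:
{"op": "drive_tool", "data": {
  "plan": [
    {"tx": -0.1,"ty": 0,"tz": 0,"rx": 0,"ry": -0.004,"rz": 0},
    {"tx": -0.1,"ty": 0,"tz": 0,"rx": 0,"ry": -0.002,"rz": 0},
    {"tx": -0.1,"ty": 0,"tz": 0,"rx": 0,"ry": 0,"rz": 0},
    {"tx": -0.1,"ty": 0,"tz": 0,"rx": 0,"ry": 0,"rz": 0},
    {"tx": -0.05,"ty": 0,"tz": 0,"rx": 0,"ry": 0,"rz": 0},
    {"tx": 0,"ty": 0,"tz": 0,"rx": 0,"ry": 0,"rz": 0},
    {"tx": 0,"ty": 0,"tz": 0,"rx": 0,"ry": 0,"rz": 0},
    {"tx": 0,"ty": 0,"tz": 0,"rx": 0,"ry": 0,"rz": 0},
    {"tx": 0,"ty": 0,"tz": 0,"rx": 0,"ry": 0,"rz": 0},
    {"tx": 0,"ty": 0,"tz": 0,"rx": 0,"ry": 0,"rz": 0}
  ]
}}

```text
time_s: 13.45
tool_pos: [529.4, 139.9, 104.8]
eef_rot: [0.993, 0.118, 0.006, -0.002]
contact_force: [2.7, 0.9, -3.4]
finger_gap: 11.4
```

```bash
python3 -c "
from h import *
s=ctrl.get_state();print(s['contact_force'],s['torque'])
go((530.2,139.8,103),-1.336,1)"
```

```text
[ 2.66479743  0.94959067 -3.37123542] [ 0.2215817  -0.81393734 -0.05425388]
t 13.45 pos [529.4 139.9 104.8] dist 1.9 rotvec [-0.002 -0.012  0.001] F [ 2.7  0.9 -3.4] gap 11.4 q7 -1.78 yawy -1.335
{tx:0.08 ty:0.03 tz:0.18 | -0.002 -0.012 0.001}
```

Request:
{"op": "drive_tool", "data": {
  "plan": [
    {"tx": 0.1,"ty": 0,"tz": 0,"rx": 0,"ry": -0.006,"rz": 0},
    {"tx": 0.1,"ty": 0,"tz": 0.05,"rx": -0.001,"ry": -0.005,"rz": 0},
    {"tx": 0,"ty": 0,"tz": 0.1,"rx": 0,"ry": -0.003,"rz": 0},
    {"tx": 0,"ty": 0,"tz": 0.1,"rx": 0,"ry": 0,"rz": 0},
    {"tx": 0,"ty": 0,"tz": 0.1,"rx": 0,"ry": 0,"rz": 0},
    {"tx": 0,"ty": 0,"tz": 0,"rx": 0,"ry": 0,"rz": 0},
    {"tx": 0,"ty": 0,"tz": 0,"rx": 0,"ry": 0,"rz": 0},
    {"tx": 0,"ty": 0,"tz": 0,"rx": 0,"ry": 0,"rz": 0},
    {"tx": 0,"ty": 0,"tz": 0,"rx": 0,"ry": 0,"rz": 0},
    {"tx": 0,"ty": 0,"tz": 0,"rx": 0,"ry": 0,"rz": 0}
  ]
}}

```text
time_s: 14.45
tool_pos: [530.2, 140.2, 101.0]
eef_rot: [0.993, 0.118, -0.003, 0.0]
contact_force: [1.2, 0.6, -2.7]
finger_gap: 11.6
```

```bash
python3 -c "
from h import *
s=ctrl.get_state();print(s['contact_force'],s['torque'])
go((530.9,140.2,101),-1.336,1)"
```

```text
[ 1.19495662  0.62496856 -2.74300451] [ 0.11706688 -0.56602284 -0.04169332]
t 14.45 pos [530.2 140.2 101. ] dist 0.7 rotvec [-0.     0.007  0.001] F [ 1.2  0.6 -2.7] gap 11.6 q7 -1.79 yawy -1.335
{tx:0.07 ty:0.02 tz:0.00 | -0.000 0.007 0.001}
```

Request:
{"op": "drive_tool", "data": {
  "plan": [
    {"tx": 0.08,"ty": 0,"tz": 0,"rx": 0,"ry": 0.004,"rz": 0},
    {"tx": 0.03,"ty": 0,"tz": 0,"rx": 0,"ry": 0.003,"rz": 0},
    {"tx": 0,"ty": 0,"tz": 0.05,"rx": 0,"ry": 0,"rz": 0},
    {"tx": 0,"ty": 0,"tz": 0.05,"rx": 0,"ry": 0,"rz": 0},
    {"tx": 0,"ty": 0,"tz": 0.05,"rx": 0,"ry": 0,"rz": 0},
    {"tx": 0,"ty": 0,"tz": 0,"rx": 0,"ry": 0,"rz": 0},
    {"tx": 0,"ty": 0,"tz": 0,"rx": 0,"ry": 0,"rz": 0},
    {"tx": 0,"ty": 0,"tz": 0,"rx": 0,"ry": 0,"rz": 0},
    {"tx": 0,"ty": 0,"tz": 0,"rx": 0,"ry": 0,"rz": 0},
    {"tx": 0,"ty": 0,"tz": 0,"rx": 0,"ry": 0,"rz": 0}
  ]
}}

```text
time_s: 15.45
tool_pos: [530.1, 140.2, 100.3]
eef_rot: [0.993, 0.118, -0.001, 0.0]
contact_force: [-0.6, -0.7, 0.4]
finger_gap: 11.6
```

```bash
python3 -c "
from h import *
s=ctrl.get_state();print(s['contact_force'],s['torque'])
go((530.9,140.2,101),-1.336,1)"
```

```text
[-0.56504257 -0.7280226   0.36288738] [-0.08121923  0.05747079  0.0331517 ]
t 15.45 pos [530.1 140.2 100.3] dist 1.1 rotvec [0.001 0.002 0.001] F [-0.6 -0.7  0.4] gap 11.6 q7 -1.79 yawy -1.335
{tx:0.08 ty:0.02 tz:-0.07 | 0.001 0.002 0.001}
```

Request:
{"op": "drive_tool", "data": {
  "plan": [
    {"tx": 0.03,"ty": 0,"tz": 0.08,"rx": 0,"ry": 0.002,"rz": 0},
    {"tx": 0,"ty": 0,"tz": 0.08,"rx": 0,"ry": 0,"rz": -0.03},
    {"tx": 0,"ty": 0,"tz": 0.08,"rx": 0,"ry": 0,"rz": -0.03},
    {"tx": 0,"ty": 0,"tz": 0.08,"rx": 0,"ry": 0,"rz": -0.03},
    {"tx": 0,"ty": 0,"tz": 0.08,"rx": 0,"ry": 0,"rz": -0.03},
    {"tx": 0,"ty": 0,"tz": 0.08,"rx": 0,"ry": 0,"rz": -0.03},
    {"tx": 0,"ty": 0,"tz": 0.08,"rx": 0,"ry": 0,"rz": -0.03},
    {"tx": 0,"ty": 0,"tz": 0.08,"rx": 0,"ry": 0,"rz": -0.03},
    {"tx": 0,"ty": 0,"tz": 0.08,"rx": 0,"ry": 0,"rz": -0.03},
    {"tx": 0,"ty": 0,"tz": 0.08,"rx": 0,"ry": 0,"rz": -0.03}
  ]
}}

```text
time_s: 16.45
tool_pos: [531.4, 139.9, 100.1]
eef_rot: [0.967, 0.254, 0.001, 0.002]
contact_force: [-2.7, -1.2, 5.4]
finger_gap: 11.7
```

```bash
python3 -c "
from h import *
s=ctrl.get_state();print(s['contact_force'],s['torque'])
go((530.3,140.2,100),-1.336,1)
im=ctrl.get_image('side');cv2.imwrite('pics/side5.png',im[:,:,::-1]);cv2.imwrite('pics/z5.png',cv2.resize(im[230:310,170:250,::-1],(560,560),interpolation=cv2.INTER_CUBIC))
"
```

```text
[-2.70307846 -1.24648589  5.44114215] [-0.14629345  0.59923679 -0.14002171]
t 16.45 pos [531.4 139.9 100.1] dist 1.1 rotvec [ 0.005 -0.001  0.278] F [-2.7 -1.2  5.4] gap 11.7 q7 -1.53 yawy -1.058
{tx:-0.08 ty:-0.08 tz:0.01 | 0.005 -0.001 0.278}
```

View pics/z5.png

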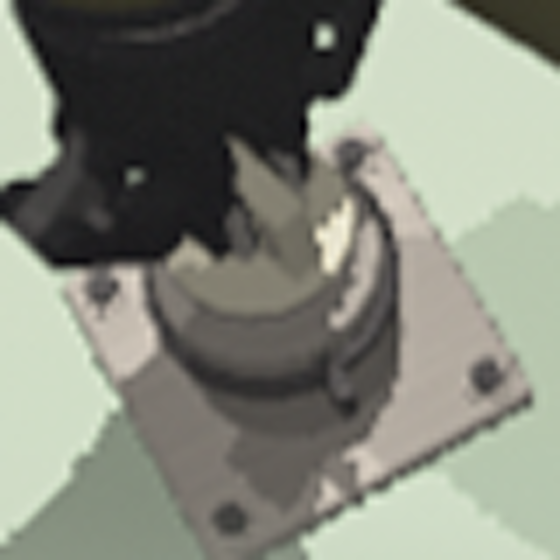

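The picture shows the plug low in the mouth at crop (260,260), flange just above the rim and level. It has turned back 16°, with about 8 N on the face. Continuing.

Request:
{"op": "drive_tool", "data": {
  "plan": [
    {"tx": -0.04,"ty": -0.04,"tz": 0.06,"rx": 0.003,"ry": 0,"rz": -0.02},
    {"tx": -0.04,"ty": -0.04,"tz": 0.06,"rx": 0.002,"ry": 0,"rz": -0.02},
    {"tx": 0,"ty": 0,"tz": 0.08,"rx": 0,"ry": 0,"rz": -0.025},
    {"tx": 0,"ty": 0,"tz": 0.08,"rx": 0,"ry": 0,"rz": -0.025},
    {"tx": 0,"ty": 0,"tz": 0.08,"rx": 0,"ry": 0,"rz": -0.025},
    {"tx": 0,"ty": 0,"tz": 0.08,"rx": 0,"ry": 0,"rz": -0.025},
    {"tx": 0,"ty": 0,"tz": 0.08,"rx": 0,"ry": 0,"rz": -0.025},
    {"tx": 0,"ty": 0,"tz": 0.08,"rx": 0,"ry": 0,"rz": -0.025},
    {"tx": 0,"ty": 0,"tz": 0.08,"rx": 0,"ry": 0,"rz": -0.025},
    {"tx": 0,"ty": 0,"tz": 0.08,"rx": 0,"ry": 0,"rz": -0.025}
  ]
}}

```text
time_s: 17.5
tool_pos: [531.5, 140.2, 100.0]
eef_rot: [0.928, 0.373, 0.0, 0.001]
contact_force: [-2.7, -1.0, 8.6]
finger_gap: 11.5
```

```bash
python3 -c "
from h import *
s=ctrl.get_state();print(s['contact_force'],s['torque'])
go((530.5,140.2,100),-1.336,1)
"
```

```text
[-2.66395633 -0.96912763  8.57108043] [-0.24717493  0.67966887 -0.12773212]
t 17.5 pos [531.5 140.2 100. ] dist 1.0 rotvec [ 0.003 -0.001  0.531] F [-2.7 -1.   8.6] gap 11.5 q7 -1.28 yawy -0.805
{tx:-0.07 ty:-0.07 tz:-0.00 | 0.003 -0.001 0.531}
```

Request:
{"op": "drive_tool", "data": {
  "plan": [
    {"tx": -0.04,"ty": -0.04,"tz": 0.05,"rx": 0.002,"ry": 0,"rz": -0.02},
    {"tx": -0.04,"ty": -0.04,"tz": 0.05,"rx": 0.001,"ry": 0,"rz": -0.025},
    {"tx": -0.02,"ty": -0.02,"tz": 0.05,"rx": 0,"ry": 0,"rz": -0.025},
    {"tx": 0,"ty": 0,"tz": 0.05,"rx": 0,"ry": 0,"rz": -0.025},
    {"tx": 0,"ty": 0,"tz": 0.05,"rx": 0,"ry": 0,"rz": -0.025},
    {"tx": 0,"ty": 0,"tz": 0.05,"rx": 0,"ry": 0,"rz": -0.025},
    {"tx": 0,"ty": 0,"tz": 0.05,"rx": 0,"ry": 0,"rz": -0.025},
    {"tx": 0,"ty": 0,"tz": 0.05,"rx": 0,"ry": 0,"rz": -0.025},
    {"tx": 0,"ty": 0,"tz": 0.05,"rx": 0,"ry": 0,"rz": -0.025},
    {"tx": 0,"ty": 0,"tz": 0.05,"rx": 0,"ry": 0,"rz": -0.025}
  ]
}}

```text
time_s: 18.5
tool_pos: [530.2, 140.3, 97.0]
eef_rot: [0.871, 0.492, 0.0, 0.0]
contact_force: [-0.4, 0.1, -3.8]
finger_gap: 11.3
```

```bash
python3 -c "
from h import *
s=ctrl.get_state();print(s['contact_force'],s['torque'])
go((530.5,140.2,100),-1.336,1)
"
```

```text
[-0.43771437  0.07906278 -3.78746107] [-0.011758    0.00193378  0.03942198]
t 18.5 pos [530.2 140.3  97. ] dist 3.0 rotvec [ 0.    -0.     0.793] F [-0.4  0.1 -3.8] gap 11.3 q7 -1.03 yawy -0.543
{tx:0.01 ty:0.03 tz:-0.30 | 0.000 -0.000 0.793}
```

It is dropping in at 45°. Now straight down, without turning.

Request:
{"op": "drive_tool", "data": {
  "plan": [
    {"tx": 0,"ty": 0,"tz": 0.1,"rx": 0,"ry": 0,"rz": 0},
    {"tx": 0,"ty": 0,"tz": 0.1,"rx": 0,"ry": 0,"rz": 0},
    {"tx": 0,"ty": 0,"tz": 0.1,"rx": 0,"ry": 0,"rz": 0},
    {"tx": 0,"ty": 0,"tz": 0.08,"rx": 0,"ry": 0,"rz": 0},
    {"tx": 0,"ty": 0,"tz": 0.08,"rx": 0,"ry": 0,"rz": 0},
    {"tx": 0,"ty": 0,"tz": 0.06,"rx": 0,"ry": 0,"rz": 0},
    {"tx": 0,"ty": 0,"tz": 0.05,"rx": 0,"ry": 0,"rz": 0},
    {"tx": 0,"ty": 0,"tz": 0.05,"rx": 0,"ry": 0,"rz": 0},
    {"tx": 0,"ty": 0,"tz": 0.05,"rx": 0,"ry": 0,"rz": 0},
    {"tx": 0,"ty": 0,"tz": 0.05,"rx": 0,"ry": 0,"rz": 0}
  ]
}}

```text
time_s: 19.5
tool_pos: [529.9, 140.5, 92.3]
eef_rot: [0.871, 0.492, -0.001, 0.001]
contact_force: [-2.5, -1.1, 5.0]
finger_gap: 11.5
```

```bash
python3 -c "
from h import *
s=ctrl.get_state();print(s['contact_force'],s['torque'])
go((530.5,140.2,92),-1.336,1)
"
```

```text
[-2.53853054 -1.13511362  4.98456569] [-0.14222504  0.48298423  0.00963194]
t 19.5 pos [529.9 140.5  92.3] dist 0.8 rotvec [0.001 0.002 0.794] F [-2.5 -1.1  5. ] gap 11.5 q7 -1.04 yawy -0.542
{tx:0.00 ty:0.07 tz:0.03 | 0.001 0.002 0.794}
```

Request:
{"op": "drive_tool", "data": {
  "plan": [
    {"tx": 0,"ty": 0,"tz": 0.02,"rx": 0,"ry": 0,"rz": 0.02},
    {"tx": 0,"ty": 0,"tz": 0.03,"rx": 0,"ry": 0,"rz": 0.03},
    {"tx": 0,"ty": 0,"tz": 0.03,"rx": 0,"ry": 0,"rz": 0.03},
    {"tx": 0,"ty": 0,"tz": 0.04,"rx": 0,"ry": 0,"rz": 0.03},
    {"tx": 0,"ty": 0,"tz": 0.04,"rx": 0,"ry": 0,"rz": 0.03},
    {"tx": 0,"ty": 0,"tz": 0.04,"rx": 0,"ry": 0,"rz": 0.03},
    {"tx": 0,"ty": 0,"tz": 0.04,"rx": 0,"ry": 0,"rz": 0.03},
    {"tx": 0,"ty": 0,"tz": 0.04,"rx": 0,"ry": 0,"rz": 0.03},
    {"tx": 0,"ty": 0,"tz": 0.04,"rx": 0,"ry": 0,"rz": 0.03},
    {"tx": 0,"ty": 0,"tz": 0.04,"rx": 0,"ry": 0,"rz": 0.03}
  ]
}}

```text
time_s: 20.5
tool_pos: [530.6, 141.8, 90.9]
eef_rot: [0.936, 0.351, 0.0, 0.001]
contact_force: [-2.0, 0.4, 5.3]
finger_gap: 11.5
```

```bash
python3 -c "
from h import *
s=ctrl.get_state();print(s['contact_force'],s['torque'])
go((530.5,140.2,92),-1.336,1)
"
```

```text
[-2.04713045  0.44469245  5.34605067] [-0.02995967  0.31516614  0.04326804]
t 20.5 pos [530.6 141.8  90.9] dist 1.9 rotvec [0.002 0.    0.482] F [-2.   0.4  5.3] gap 11.5 q7 -1.34 yawy -0.854
{tx:-0.11 ty:0.11 tz:-0.11 | 0.002 0.000 0.482}
```

Request:
{"op": "drive_tool", "data": {
  "plan": [
    {"tx": -0.03,"ty": 0.03,"tz": 0.04,"rx": 0.002,"ry": 0,"rz": 0.04},
    {"tx": -0.03,"ty": 0.03,"tz": 0.04,"rx": 0,"ry": 0,"rz": 0.04},
    {"tx": 0,"ty": 0.02,"tz": 0.04,"rx": 0,"ry": 0,"rz": 0.04},
    {"tx": 0,"ty": 0,"tz": 0.04,"rx": 0,"ry": 0,"rz": 0.04},
    {"tx": 0,"ty": 0,"tz": 0.04,"rx": 0,"ry": 0,"rz": 0.04},
    {"tx": 0,"ty": 0,"tz": 0.04,"rx": 0,"ry": 0,"rz": 0.04},
    {"tx": 0,"ty": 0,"tz": 0.04,"rx": 0,"ry": 0,"rz": 0.04},
    {"tx": 0,"ty": 0,"tz": 0.04,"rx": 0,"ry": 0,"rz": 0.04},
    {"tx": 0,"ty": 0,"tz": 0.04,"rx": 0,"ry": 0,"rz": 0.03},
    {"tx": 0,"ty": 0,"tz": 0.04,"rx": 0,"ry": 0,"rz": 0.03}
  ]
}}

```text
time_s: 21.5
tool_pos: [531.3, 141.5, 88.9]
eef_rot: [0.988, 0.154, 0.001, 0.001]
contact_force: [-2.6, -0.8, 5.0]
finger_gap: 11.6
```

```bash
python3 -c "
from h import *
s=ctrl.get_state();print(s['contact_force'],s['torque'])
go((530.5,140.5,92),-1.336,1)
"
```

```text
[-2.55250212 -0.76896699  4.99476931] [-0.11254153  0.43146914  0.04110738]
t 21.5 pos [531.3 141.5  88.9] dist 3.3 rotvec [ 0.001 -0.001  0.075] F [-2.6 -0.8  5. ] gap 11.6 q7 -1.73 yawy -1.261
{tx:-0.11 ty:0.07 tz:-0.31 | 0.001 -0.001 0.075}
```

Request:
{"op": "drive_tool", "data": {
  "plan": [
    {"tx": -0.03,"ty": 0.03,"tz": 0.04,"rx": 0,"ry": 0,"rz": 0.03},
    {"tx": -0.03,"ty": 0.02,"tz": 0.04,"rx": 0,"ry": 0,"rz": 0.03},
    {"tx": -0.03,"ty": 0,"tz": 0.04,"rx": 0,"ry": 0,"rz": 0.03},
    {"tx": 0,"ty": 0,"tz": 0.04,"rx": 0,"ry": 0,"rz": 0.03},
    {"tx": 0,"ty": 0,"tz": 0.04,"rx": 0,"ry": 0,"rz": 0.03},
    {"tx": 0,"ty": 0,"tz": 0.04,"rx": 0,"ry": 0,"rz": 0.03},
    {"tx": 0,"ty": 0,"tz": 0.04,"rx": 0,"ry": 0,"rz": 0.03},
    {"tx": 0,"ty": 0,"tz": 0.04,"rx": 0,"ry": 0,"rz": 0.03},
    {"tx": 0,"ty": 0,"tz": 0.04,"rx": 0,"ry": 0,"rz": 0.03},
    {"tx": 0,"ty": 0,"tz": 0.04,"rx": 0,"ry": 0,"rz": 0.03}
  ]
}}

```text
time_s: 22.5
tool_pos: [531.3, 141.5, 87.4]
eef_rot: [1.0, -0.007, 0.002, 0.001]
contact_force: [-2.5, -1.0, 5.2]
finger_gap: 11.5
```

```bash
python3 -c "
from h import *
s=ctrl.get_state();print(s['contact_force'],s['torque'])
go((530.5,140.5,92),-1.336,1)
"
```

```text
[-2.4593566  -1.02739072  5.22636419] [-0.15152294  0.43823121  0.04792256]
t 22.5 pos [531.3 141.5  87.4] dist 4.8 rotvec [ 0.003 -0.004 -0.249] F [-2.5 -1.   5.2] gap 11.5 q7 -2.04 yawy -1.585
{tx:-0.08 ty:0.10 tz:-0.46 | 0.003 -0.004 -0.249}
```

Request:
{"op": "drive_tool", "data": {
  "plan": [
    {"tx": -0.03,"ty": 0.03,"tz": 0.04,"rx": 0.002,"ry": -0.002,"rz": 0.02},
    {"tx": -0.02,"ty": 0.02,"tz": 0.04,"rx": 0,"ry": 0,"rz": 0.02},
    {"tx": 0,"ty": 0,"tz": 0.04,"rx": 0,"ry": 0,"rz": 0.02},
    {"tx": 0,"ty": 0,"tz": 0.04,"rx": 0,"ry": 0,"rz": 0.02},
    {"tx": 0,"ty": 0,"tz": 0.04,"rx": 0,"ry": 0,"rz": 0.02},
    {"tx": 0,"ty": 0,"tz": 0.04,"rx": 0,"ry": 0,"rz": 0.015},
    {"tx": 0,"ty": 0,"tz": 0.02,"rx": 0,"ry": 0,"rz": 0},
    {"tx": 0,"ty": 0,"tz": 0,"rx": 0,"ry": 0,"rz": 0},
    {"tx": 0,"ty": 0,"tz": 0,"rx": 0,"ry": 0,"rz": 0},
    {"tx": 0,"ty": 0,"tz": 0,"rx": 0,"ry": 0,"rz": 0}
  ]
}}

```text
time_s: 23.5
tool_pos: [530.9, 141.3, 87.1]
eef_rot: [0.998, -0.07, 0.001, 0.0]
contact_force: [-1.6, -0.2, 4.2]
finger_gap: 11.1
```

```bash
python3 -c "
from h import *
s=ctrl.get_state();print(s['contact_force'],s['torque'])
go((530.5,140.5,92),-1.336,1)
im=ctrl.get_image('side');cv2.imwrite('pics/side6.png',im[:,:,::-1]);cv2.imwrite('pics/z6.png',cv2.resize(im[230:310,170:250,::-1],(560,560),interpolation=cv2.INTER_CUBIC))
"
```

```text
[-1.58258242 -0.19032152  4.22015406] [-0.03855256  0.27436122  0.04947744]
t 23.5 pos [530.9 141.3  87.1] dist 5.0 rotvec [ 0.001 -0.002 -0.375] F [-1.6 -0.2  4.2] gap 11.1 q7 -2.16 yawy -1.711
{tx:-0.03 ty:0.09 tz:-0.49 | 0.001 -0.002 -0.375}
```

View pics/z6.png

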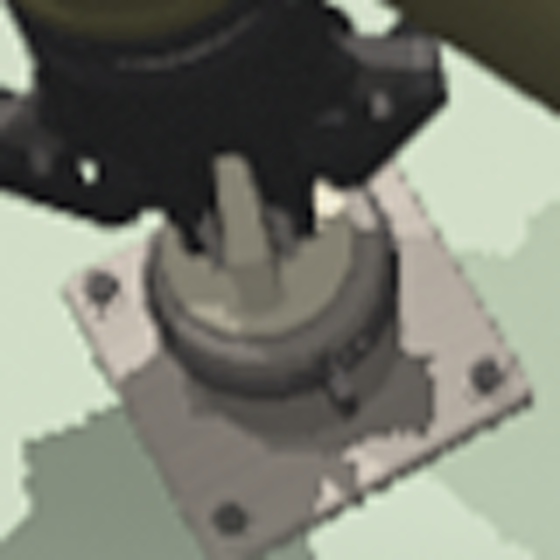

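The flange is down on the rim at crop (255,290). Sinking has stopped: 0.3 mm over the last 7°, where the thread would give 0.6 mm. A small snugging turn to confirm.

Request:
{"op": "drive_tool", "data": {
  "plan": [
    {"tx": 0,"ty": 0,"tz": 0.02,"rx": 0,"ry": 0,"rz": 0.015},
    {"tx": 0,"ty": 0,"tz": 0.02,"rx": 0,"ry": 0,"rz": 0.015},
    {"tx": 0,"ty": 0,"tz": 0.02,"rx": 0,"ry": 0,"rz": 0.015},
    {"tx": 0,"ty": 0,"tz": 0.02,"rx": 0,"ry": 0,"rz": 0.01},
    {"tx": 0,"ty": 0,"tz": 0,"rx": 0,"ry": 0,"rz": 0},
    {"tx": 0,"ty": 0,"tz": 0,"rx": 0,"ry": 0,"rz": 0},
    {"tx": 0,"ty": 0,"tz": 0,"rx": 0,"ry": 0,"rz": 0},
    {"tx": 0,"ty": 0,"tz": 0,"rx": 0,"ry": 0,"rz": 0},
    {"tx": 0,"ty": 0,"tz": 0,"rx": 0,"ry": 0,"rz": 0},
    {"tx": 0,"ty": 0,"tz": 0,"rx": 0,"ry": 0,"rz": 0}
  ]
}}

```text
time_s: 24.55
tool_pos: [530.7, 141.2, 87.1]
eef_rot: [0.995, -0.099, 0.001, 0.001]
contact_force: [-1.5, 0.2, 4.7]
finger_gap: 11.5
```

```bash
python3 -c "
from h import *
s=ctrl.get_state();print(s['contact_force'],s['torque'])
go((530.5,140.5,92),-1.336,1)
"
```

```text
[-1.47130514  0.18243861  4.70635935] [-0.03299844  0.32277637  0.06955395]
t 24.55 pos [530.7 141.2  87.1] dist 4.9 rotvec [ 0.002 -0.002 -0.433] F [-1.5  0.2  4.7] gap 11.5 q7 -2.21 yawy -1.769
{tx:-0.01 ty:0.08 tz:-0.49 | 0.002 -0.002 -0.433}
```

Height is unchanged at 87.1, so the flange is seated. Releasing and then rising.

Request:
{"op": "drive_tool", "data": {
  "plan": [
    {"tx": 0,"ty": 0,"tz": 0,"rx": 0,"ry": 0,"rz": 0},
    {"tx": 0,"ty": 0,"tz": 0,"rx": 0,"ry": 0,"rz": 0},
    {"tx": 0,"ty": 0,"tz": 0,"rx": 0,"ry": 0,"rz": 0},
    {"tx": 0,"ty": 0,"tz": 0,"rx": 0,"ry": 0,"rz": 0},
    {"tx": 0,"ty": 0,"tz": 0,"rx": 0,"ry": 0,"rz": 0},
    {"tx": 0,"ty": 0,"tz": 0,"rx": 0,"ry": 0,"rz": 0},
    {"tx": 0,"ty": 0,"tz": -0.5,"rx": 0,"ry": 0,"rz": 0},
    {"tx": 0,"ty": 0,"tz": -1.0,"rx": 0,"ry": 0,"rz": 0},
    {"tx": 0,"ty": 0,"tz": -1.5,"rx": 0,"ry": 0,"rz": 0},
    {"tx": 0,"ty": 0,"tz": -2.0,"rx": 0,"ry": 0,"rz": 0}
  ],
  "claw": 0.1
}}

```text
time_s: 25.55
tool_pos: [528.4, 140.5, 136.0]
eef_rot: [0.995, -0.099, -0.002, 0.001]
contact_force: [0.5, 1.2, -0.2]
finger_gap: 47.0
```

Request:
{"op": "drive_tool", "data": {
  "plan": [
    {"tx": 0,"ty": 0,"tz": -2.5,"rx": 0,"ry": 0,"rz": 0},
    {"tx": 0,"ty": 0,"tz": -2.5,"rx": 0,"ry": 0,"rz": 0},
    {"tx": 0,"ty": 1,"tz": -2,"rx": 0,"ry": 0,"rz": 0},
    {"tx": 0,"ty": 3,"tz": -1,"rx": 0,"ry": 0,"rz": 0},
    {"tx": 0,"ty": 4,"tz": 0,"rx": 0,"ry": 0,"rz": 0},
    {"tx": 0,"ty": 4,"tz": 0,"rx": 0,"ry": 0,"rz": 0},
    {"tx": 0,"ty": 4,"tz": 0,"rx": 0,"ry": 0,"rz": 0},
    {"tx": 0,"ty": 3,"tz": 0,"rx": 0,"ry": 0,"rz": 0},
    {"tx": 0,"ty": 1,"tz": 0,"rx": 0,"ry": 0,"rz": 0},
    {"tx": 0,"ty": 0,"tz": 0,"rx": 0,"ry": 0,"rz": 0}
  ]
}}

```text
time_s: 26.55
tool_pos: [493.5, -57.3, 239.3]
eef_rot: [0.995, -0.095, 0.011, -0.001]
contact_force: [-0.8, 0.0, -0.0]
finger_gap: 46.9
```

```bash
python3 -c "
from h import *
for n in('top','side'):
  im=ctrl.get_image(n);cv2.imwrite(f'pics/{n}7.png',im[:,:,::-1])
t=cv2.imread('pics/top7.png');s=cv2.imread('pics/side7.png')
f=lambda im,x,y,r:cv2.resize(im[y-r:y+r,x-r:x+r],(400,400),interpolation=cv2.INTER_CUBIC)
cv2.imwrite('pics/c7.png',np.hstack([f(t,207,235,35),f(s,210,270,35)]))
cv2.imwrite('pics/full7.png',cv2.resize(np.hstack([t,s]),(800,300)))
"; python3 ov4.py pics/side7.png 529.2 141 529.2 141 41 pics/ov7.png
```

```text
(no output)
```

View pics/c7.png

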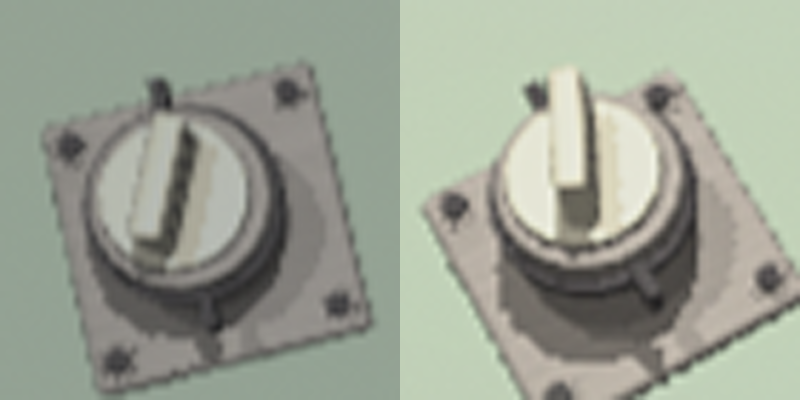

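View pics/full7.png

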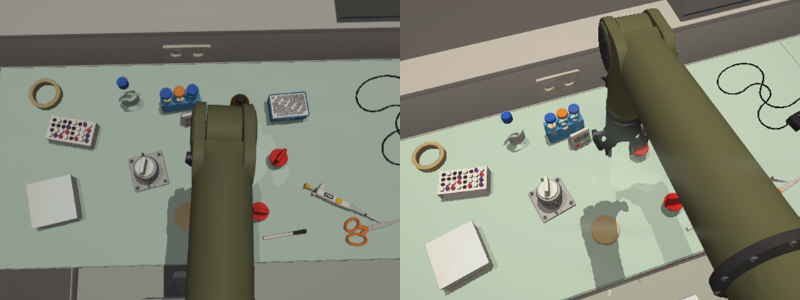

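View pics/ov7.png

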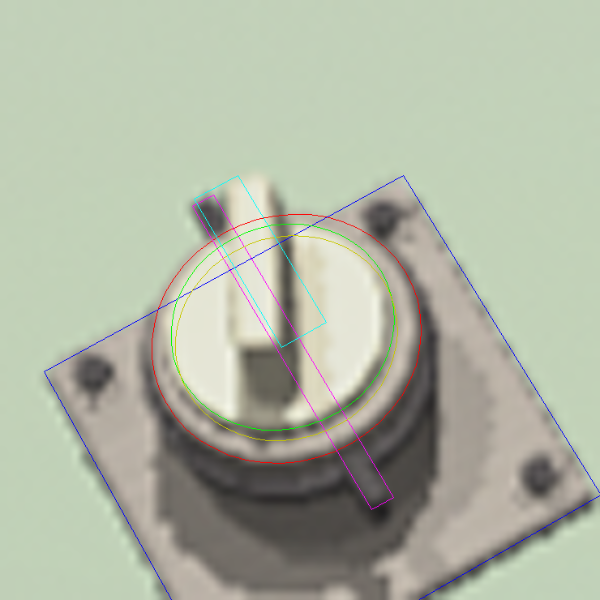

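```bash
python3 - <<'E'
from mp import *
for n in("side","top"):
    g=gm(f"pics/{n}7.png");g0=gm(f"pics/{n}0.png");a=0
    def rim(g):return lambda v: sc(n,g,proj(n,T(arc(34,75,0,6.28,90),v[0],v[1],a)),T([[0,0,75]],v[0],v[1],a))
    def fl(z): return lambda v: sc(n,g,proj(n,T(arc(28,z,0,6.28,90),v[0],v[1],a)),T([[0,0,z]],v[0],v[1],a))
    for nm,F in(("rim0",rim(g0)),("rim7",rim(g)),*[(f"flange{z}",fl(z)) for z in(78,80,82,84,86)]):
        v,s=search(F,(530,140),[(1,1),(.3,.3)]);print(n,nm,v.round(1),round(s,1))
s=ctrl.get_state();print(s["time_s"],abs(s["joint_vel"]).max(),s["contact_force"])
E
```

```text
side rim0 [529.3 141.3] 20.6
side rim7 [528.3 141.3] 26.6
side flange78 [532.3 142.7] 30.0
side flange80 [531.4 142.7] 29.9
side flange82 [530.4 142.7] 29.7
side flange84 [529.7 142.7] 29.5
side flange86 [528.7 142.4] 29.2
top rim0 [530.7 140.3] 21.3
top rim7 [530.  139.7] 25.2
top flange78 [532.7 143. ] 28.8
top flange80 [532.3 142.7] 28.7
top flange82 [532.  142.3] 28.6
top flange84 [531.7 142. ] 28.4
top flange86 [531.3 141.7] 28.3
26.65 0.022250039137851847 [ 0.37186636  0.28824454 -0.45595321]
```

```bash
python3 - <<'E'
from mp import *
for n in("side","top"):
    g=gm(f"pics/{n}7.png")
    F=lambda v:score(n,g,v,dens(box4(23,6,122)),1)
    v,s=search(F,(531,142,-.2),[(1,1,.01),(.3,.3,.005)]);print(n,v.round(2),s)
    for z in(0,):
        g0=gm(f"pics/{n}0.png")
        for nm,F0 in(("bartop",lambda v:score(n,g0,v,dens(box4(23,6,81)),1)),("fl",lambda v:score(n,g0,v,circ(28,41,90),1)),("flsc",lambda v:sc(n,g0,proj(n,T(arc(28,41,0,6.28,90),v[0],v[1],0)),T([[0,0,41]],v[0],v[1],0)))):
            v,s=search(F0,(497,-173,-.3)[:3 if nm=="bartop" else 2],[(1,1,.01)[:3 if nm=="bartop" else 2],(.3,.3,.005)[:3 if nm=="bartop" else 2]]);print(" pick",n,nm,v.round(2))
# vessel via bolt heads: dark blobs on plate
from edge import gm
for n,c in(("top",(207,238)),("side",(210,275))):
    im=cv2.cvtColor(cv2.imread(f"pics/{n}0.png"),cv2.COLOR_BGR2GRAY)
    # predicted bolts at plate +-44?
    for r in(40,42,44,46):
        p=proj(n,T([[r,r,12],[-r,r,12],[-r,-r,12],[r,-r,12]],530.5,140.5,.232));
        print(n,r,p.round(1).tolist())
E
```

```text
side [ 5.297e+02  1.427e+02 -1.600e-01] 23.052712163577695
 pick side bartop [ 4.967e+02 -1.730e+02 -3.500e-01]
 pick side fl [ 496.6 -173.3]
 pick side flsc [ 496.6 -173.3]
top [ 5.313e+02  1.403e+02 -1.600e-01] 27.060246661244495
 pick top bartop [ 4.987e+02 -1.740e+02 -3.200e-01]
 pick top fl [ 497.4 -173.7]
 pick top flsc [ 497.7 -174. ]
top 40 [[186.1, 226.7], [193.7, 260.9], [228.8, 251.9], [220.6, 217.9]]
top 42 [[185.0, 226.1], [193.0, 262.0], [229.9, 252.5], [221.3, 216.9]]
top 44 [[184.0, 225.5], [192.3, 263.1], [230.9, 253.1], [221.9, 215.8]]
top 46 [[182.9, 224.9], [191.7, 264.2], [232.0, 253.8], [222.6, 214.8]]
side 40 [[187.1, 271.3], [204.0, 301.3], [237.1, 282.5], [219.5, 253.6]]
side 42 [[185.9, 271.0], [203.6, 302.6], [238.4, 282.8], [219.9, 252.5]]
side 44 [[184.6, 270.7], [203.1, 303.8], [239.6, 283.0], [220.2, 251.4]]
side 46 [[183.4, 270.5], [202.7, 305.1], [240.9, 283.3], [220.6, 250.2]]
```

```bash
python3 -c "
from station import ctrl
print(ctrl.job_done()); s=ctrl.get_state();print(s['time_s'],s['contact_force'])"
```

```text
the job is handed in; nothing more can be done
None
the job is handed in; nothing more can be done
```

The plug is screwed home in the vessel and released, and I handed the job in at about 27 s of the 67 s. No verdict was reported.

**What I did**
- I gripped the white plug by its bar and set it on the thread face in line with the ribs.
- I turned it back about 45° until it dropped in, from 100.0 to 92.3 mm TCP height.
- I then ran it in about 70° clockwise, until turning no longer lowered it. The wrist force readings I took stayed below about 10 N throughout.

**Last checks**
- **Height:** the TCP ended 41.0 mm above where it picked the plug up. That puts the plug centre at about 81.5 mm, the home height, and the flange height in both pictures agrees.
- **Clear of the plug:** the gripper is open and well away, and the wrist force is near zero.
- **Bystanders:** the petri dishes and timer look undisturbed. The arm hides most of the amber bottle in the last pictures, so I could not check it fully, but the arm never went near it.

**Disagreements**
- The flange's position off the vessel axis came out between about 0.5 and 2.5 mm, depending on which edges I measured and in which camera. I trusted the 1 mm clearance between shank and thread bore, which keeps it inside the 2 mm limit, but the pictures alone did not settle it.
- The bar and flange positions also differed by about 1.2 mm. That would mean a tilt of about 0.03 rad, right at the limit, though differences that size also appeared before pickup and are probably measurement noise.

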